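Bin the empty cartons from under the counter shelf

ROBOT

A 6-joint arm with a two-finger parallel gripper is mounted at the origin on the work surface. World frame = base frame: x ahead of the robot, y to its left, z up, the work surface at z = 0. Lengths are in mm, angles in rad, forces in N, time in s.
With the tool pointing down it reaches from about 275 to 1000 mm from the base axis. Payload 8.4 kg.
Tool frame: the origin (TCP) lies at the very end of the fingers, on their centre line; the grasp point (between the pads) lies 19 mm behind it (r.pinch_z is the distance from the TCP to the grasp point, in mm); z points along the fingers, y is the direction in which the jaws open and shut (so a half turn about z gives the same grasp; the last joint's range is limited). The gripper opens to 85 mm and grips with 20 to 120 N. Pads are 22 mm wide; open, the fingers measure 114 mm over their backs; the gripper's body (76 mm by 85 mm) begins 54 mm behind the grasp point. The pads swing forward as they close: fully open they stand 13 mm farther back than shut.
Start: joints at [-1.24, 0.353, 1.633, -0, 1.155, -0.002], TCP at [204.18, -590.71, 231.281] pointing down, gripper open.
Joint ranges: [-2.63, 2.63], [-0.92, 2.1], [0.06, 2.66], [-1.3, 4.44], [0, 2.69], [-3.02, 3.02]. Speed limits (rad/s): [2.22, 2.22, 2.79, 3.14, 3.14, 3.14].

INTERFACE

Orientations are given as [roll, pitch, yaw] about the fixed x, y, z axes, in that order (R = Rz(yaw) Ry(pitch) Rx(roll)).
In Python, from rig import r, optics gives the robot as it stands.
- The arm moves only by the shell command python3 -m creep 'ROWS' [FORCE]. ROWS is JSON, a list of rows, each an object with "dp": the shift along the tool's x, y, z in mm, a list of three; "angular": the turn, a rotation vector about the tool's x, y, z in rad, a list of three; "fingers": the finger opening in mm, from 0 to 85.4. In form: [{"dp": [dx, dy, dz], "angular": [wx, wy, wz], "fingers": fingers}, ...]. A call has 1 to 5 rows; each row is the pose to reach, as a shift and turn from the pose commanded when the call began, along the tool's axes at that moment; what a row does not reach only later rows make up. A row lasts 1/12 s, in which the tool goes at most 41.7 mm and 7.16 degrees, less where a joint would pass 70% of its speed; a pose out of reach is approached as far as the arm can. A call with a gripper value outside its range is refused whole. The fingers move at their own pace and stop on an object; FORCE is the grip in N (left out, the last holds). Time passes only in rows, so rows that repeat a pose let the fingers close. It gives the time, the measured TCP pose, the force and the opening at its end, in the units of the state.
- r.sense(): the state, without advancing time (a new reading comes with each control period).
- optics.grab_frame(name): name is "side" or "top" or "wrist"; returns the picture (480x640x3 uint8, blue, green, red); there is no depth.
- optics.camera_params(name): a dict with "fx", "fy", "cx", "cy" (pixels), "distortion" ([k1, k2, p1, p2, k3] as OpenCV has them; the pictures are not rectified), "eye" and "rotation" of the camera in the world; the wrist camera has in their place "T_tool_cam" (4x4, takes a point from camera to tool coordinates, whose origin is the TCP and whose axes are the flange's). Camera axes: x right, y up, looking along -z (the intrinsics and any distortion apply to the point x, -y, -z); pixel columns grow to the right and rows downward; lengths in mm; the calibration is good to about 2 mm. A picture is of the moment at which its call begins: read the wrist's pose just before it. camera_params takes no time and is no camera call.
- r.sign_off(): hands the job in, once; it reports no verdict.
The state is a dict: "clock": time; "qpos": joint angles; "qvel": joint speeds; "joint_efforts": joint torques, N m; "eef_pos": TCP position; "tcp_rot": TCP orientation; "contact_force": force on the tool from outside, world axes, zero at the start; "wrist_torque": the same for the moment, N m; "opening": opening from 0.0 (shut) to 1.0 (fully open).
Only numpy, scipy, OpenCV 4.12 (cv2) and the standard library are available. Lean on these libraries where they do the work, as an engineer would, in place of code of your own. Each camera call takes 0.05 s, during which the arm holds its last target.

TASK

Three supply cartons that look alike stand under the glass shelf; two are empty and one is still full, so tell them by their weight. Put both empty cartons in the waste bin and leave the full one standing in its place under the shelf, without banging the glass shelf or disturbing the other things on the counter.

Things in the scene. Friction and masses are not known exactly. Their poses are not given: they have to be found in the camera images.
- carton_1: One of three cartons that look exactly alike: shut, off-white, stiff; 90 mm deep (x axis), 56 wide (y), 64 high (z); origin at its centre. Two are empty (about 0.06 kg), one is full (0.40 to 0.58 kg, weight in the middle); any of the three can be the full one.
- carton_2: Another carton like carton_1. The three stand on the counter about 120 mm apart in a row under the glass shelf, narrow ends flush (within 10 mm) with its front edge, x axes within 0.1 rad of the shelf's x axis.
- carton_3: The third carton, like carton_1.
- riser: Fixed clear glass shelf, 500 mm wide (y), 240 deep (x), underside 200 mm above the counter, glass 8 mm thick, on steel end frames (posts at y = +-238 mm, x = -45 and +100 mm); open in front and behind. Origin on the counter under its middle; the front edge, towards the robot, is at x = -120 mm. A keyboard (30 mm high) lies on the rear half of the glass.
- bin: Open rectangular waste bin of grey plastic, fixed on the counter: 240 mm (x) by 180 mm (y) outside (252 by 192 mm over the rim), walls and floor 4 mm, rim 190 mm above the counter. Origin: centre of its underside.
- table: The counter, its top at z = 0 (origin in the middle of the top).
- jar_a: Bystander: white screw-cap specimen jar, 56 mm across, 60 mm high, standing under the shelf behind the cartons; origin at its underside.
- jar_b: Bystander: a second jar like jar_a.
- pump_bottle: Bystander: pump bottle, 64 mm across, 168 mm high, standing beyond the far end of the bin; origin at its underside.
- mug: Bystander: white mug, 80 mm across, 92 mm high, left of the shelf; origin at its underside.
- thermometer: Bystander: hand-held thermometer lying flat on the counter in front of the shelf, 34 mm wide (x), 158 mm long (y), 22 mm high; origin at its underside, about the middle.
- mouse: Bystander: computer mouse, 105 x 62 x 38 mm, on the left of the counter; origin at its underside.
There are look-alikes about, which are no part of the job. What is shaped like the carton_2 but red is not meant. What is shaped like the carton_1 but orange or pink is not meant.

How it is judged (in metres and radians):
At the end, for the whole second after the job is handed in: Both empty cartons lie at rest in the bin, their centres below its rim (under 160 mm above the counter), and the full carton stands upright, released and at rest on the counter under the shelf within 40 mm of where it stood at the start (((distance of carton_1 from where it was at the start of the episode below 0.04 m and angle between carton_1's own z axis and vertical below 0.1 rad and linear speed of each of carton_1, carton_2, carton_3 below 0.03 m/s and contact force between carton_1 and table above 2 N and x of carton_2 in the frame of bin between -0.116 and 0.116 m and y of carton_2 in the frame of bin between -0.086 and 0.086 m and z of carton_2 in the frame of bin between 0 and 0.16 m and x of carton_3 in the frame of bin between -0.116 and 0.116 m and y of carton_3 in the frame of bin between -0.086 and 0.086 m and z of carton_3 in the frame of bin between 0 and 0.16 m) or (distance of carton_2 from where it was at the start of the episode below 0.04 m and angle between carton_2's own z axis and vertical below 0.1 rad and linear speed of each of carton_2, carton_1, carton_3 below 0.03 m/s and contact force between carton_2 and table above 2 N and x of carton_1 in the frame of bin between -0.116 and 0.116 m and y of carton_1 in the frame of bin between -0.086 and 0.086 m and z of carton_1 in the frame of bin between 0 and 0.16 m and x of carton_3 in the frame of bin between -0.116 and 0.116 m and y of carton_3 in the frame of bin between -0.086 and 0.086 m and z of carton_3 in the frame of bin between 0 and 0.16 m) or (distance of carton_3 from where it was at the start of the episode below 0.04 m and angle between carton_3's own z axis and vertical below 0.1 rad and linear speed of each of carton_3, carton_1, carton_2 below 0.03 m/s and contact force between carton_3 and table above 2 N and x of carton_1 in the frame of bin between -0.116 and 0.116 m and y of carton_1 in the frame of bin between -0.086 and 0.086 m and z of carton_1 in the frame of bin between 0 and 0.16 m and x of carton_2 in the frame of bin between -0.116 and 0.116 m and y of carton_2 in the frame of bin between -0.086 and 0.086 m and z of carton_2 in the frame of bin between 0 and 0.16 m))); the robot touches nothing.
It fails at once if the glass shelf is banged (more than 20 N) (contact force between riser and anything else above 20 N).
It fails at once if a bystander is moved by more than 30 mm or tipped over (distance of any of jar_a, jar_b, pump_bottle, mug, thermometer, mouse from where it was at the start of the episode above 0.03 m or angle between any of jar_a, jar_b, pump_bottle, mug, thermometer, mouse's own z axis and vertical above 0.4 rad).
It also fails if it takes over 72 s, if anything falls off the work surface, if the arm or the gripper's body presses on something with over 40 N, if the wrist force passes 120 N, or if a joint passes its speed limit or range.

## Working session

There is one attempt and no reset: what is moved stays moved. The work goes in short steps, Python scripts to look and compute and a shell command to move; the robot and the scene stay as the last step left them, time stands still between calls to the robot, and variables do not carry over. Pictures are saved under pics/ and viewed, and the job is handed in when it is done.

```bash
ls; mkdir -p pics
python3 - <<'E'
from rig import r, optics
import cv2
print(r.sense(), r.pinch_z)
for n in ["side","top","wrist"]:
    cv2.imwrite(f"pics/{n}0.png",optics.grab_frame(n)); print(n,optics.camera_params(n))
E
```

```text
pics
{'clock': 0.0, 'qpos': array([-1.24039343e+00,  3.53679981e-01,  1.63415496e+00, -8.78360306e-06,
        1.15521066e+00, -2.38329204e-03]), 'qvel': array([-0.00028545, -0.00083028,  0.00038885, -0.00060657,  0.00194777,
        0.00018316]), 'joint_efforts': array([ 4.86019417e-03, -6.05248260e+01, -3.42071700e+01,  3.44057344e-04,
        9.53907816e-03,  5.95642618e-06]), 'eef_pos': array([ 204.02042135, -590.23982495,  230.53289833]), 'tcp_rot': array([-3.14013969e+00,  4.56796365e-06,  3.32789745e-01]), 'contact_force': array([ 1.00716493, -0.13411655, -0.57461394]), 'wrist_torque': array([-0.01225967,  0.05335198,  0.02328621]), 'opening': 1.0017365868767698} 18.700000000000003
side {'fx': 466.8968502094446, 'fy': 466.8968502094446, 'cx': 317.21505268140356, 'cy': 243.70055168199897, 'distortion': array([0.03233004, 0.        , 0.        , 0.        , 0.        ]), 'eye': array([-261.92864798, -541.13436309,  737.64607711]), 'rotation': array([ 0.95776602,  0.00649485, -0.97116785])}
top {'fx': 536.450982774484, 'fy': 536.450982774484, 'cx': 319.8454632386272, 'cy': 238.8402729689666, 'distortion': array([-0.02524775,  0.        ,  0.        ,  0.        ,  0.        ]), 'eye': array([ 369.79156354,   -3.26483394, 1201.1368794 ]), 'rotation': array([ 0.15676983,  0.01396275, -1.55087416])}
wrist {'fx': 361.6906080749377, 'fy': 361.6906080749377, 'cx': 318.2962945113767, 'cy': 229.0381335376915, 'distortion': array([-0.04626909,  0.        ,  0.        ,  0.        ,  0.        ]), 'T_tool_cam': array([[ 8.66064221e-05,  9.56735144e-01,  2.90960233e-01,
         7.42138764e+01],
       [ 9.99999530e-01,  1.97974043e-04, -9.48635154e-04,
        -1.12350099e-01],
       [-9.65195164e-04,  2.90960179e-01, -9.56734677e-01,
        -1.42094085e+02],
       [ 0.00000000e+00,  0.00000000e+00,  0.00000000e+00,
         1.00000000e+00]])}
```

View pics/top0.png

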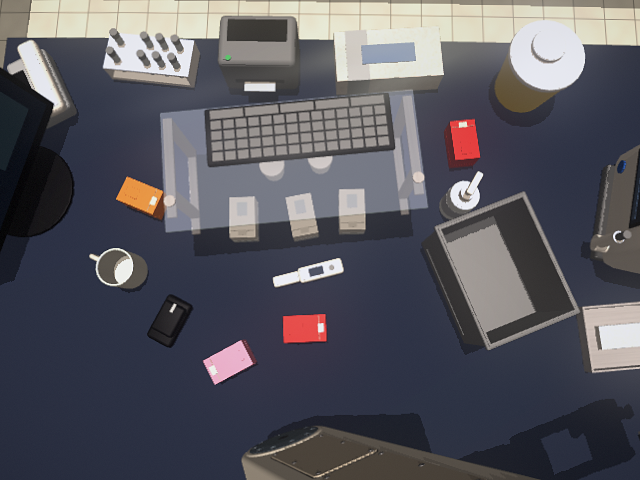

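View pics/side0.png

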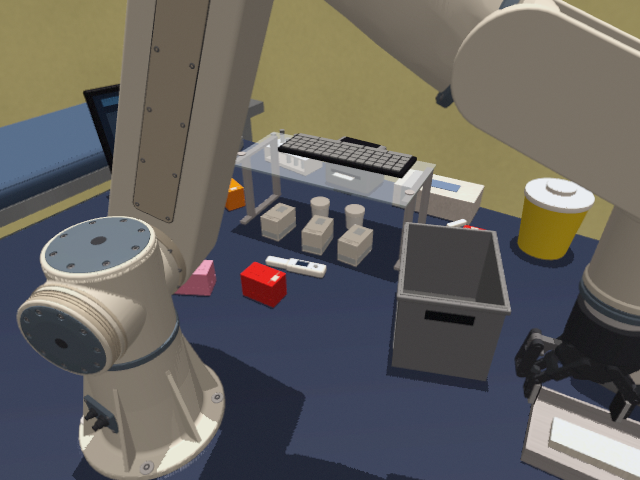

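View pics/wrist0.png

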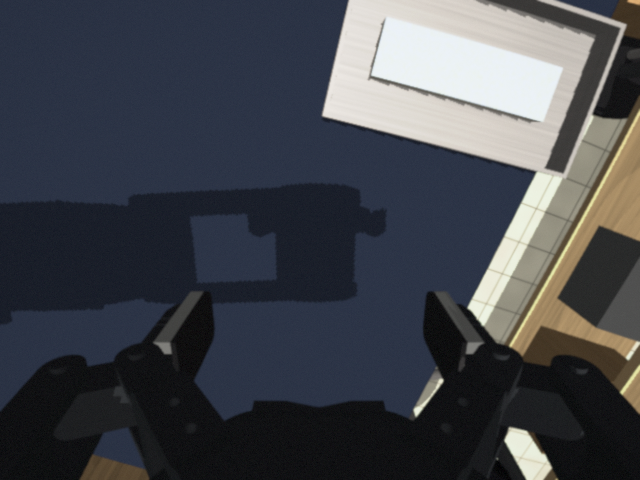

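Top view: the three off-white cartons stand under the glass at about (243,218), (302,216) and (352,210). The look-alikes are red at (305,328) and (463,140), orange at (140,196) and pink at (230,362). They are not meant because of their colour and because they're outside the shelf. The bin is at (505,270), the thermometer at (310,272) and the pump bottle at (463,195). I'll confirm the cartons in a crop and measure.

```bash
cat > h.py <<'E'
import numpy as np, cv2
from scipy.spatial.transform import Rotation as Ro
from rig import r, optics
def ray(n,px,T=None):
    p=optics.camera_params(n)
    K=np.array([[p['fx'],0,p['cx']],[0,p['fy'],p['cy']],[0,0,1.]])
    u=cv2.undistortPoints(np.array(px,float).reshape(-1,1,2),K,p['distortion']).reshape(-1,2)
    d=np.c_[u[:,0],-u[:,1],-np.ones(len(u))]
    if n=='wrist':
        s=r.sense() if T is None else T
        M=Ro.from_euler('xyz',s['tcp_rot']).as_matrix(); C=p['T_tool_cam']
        return s['eef_pos']+M@C[:3,3],(M@C[:3,:3]@d.T).T
    return p['eye'],(Ro.from_euler('xyz',p['rotation']).as_matrix()@d.T).T
def onz(n,px,z,T=None):
    e,d=ray(n,px,T); return e+d*((z-e[2])/d[:,2])[:,None]
def tri(n1,p1,n2,p2):
    e1,d1=ray(n1,[p1]);e2,d2=ray(n2,[p2]);d1=d1[0];d2=d2[0]
    t=np.linalg.lstsq(np.c_[d1,-d2],e2-e1,rcond=None)[0]
    a=e1+t[0]*d1;b=e2+t[1]*d2
    return (a+b)/2,np.linalg.norm(a-b)
E
python3 - <<'E'
from h import *
im=cv2.imread('pics/top0.png')
c=cv2.resize(im[175:255,205:385],None,fx=4.4,fy=4.4,interpolation=cv2.INTER_CUBIC); cv2.imwrite('pics/crop_top.png',c)
s=cv2.imread('pics/side0.png'); cv2.imwrite('pics/crop_side.png',cv2.resize(s[190:280,250:390],None,fx=5.5,fy=5.5,interpolation=cv2.INTER_CUBIC))
np.set_printoptions(precision=1,suppress=True)
print('bin rim z190',onz('top',[(523,195),(577,307),(487,348),(435,237)],190))
print('glass front',onz('top',[(166,232),(427,207)],208),'rear',onz('top',[(161,112),(413,92)],208))
print('thermo',onz('top',[(274,281),(343,266)],15))
print('pump top',onz('top',[(476,178)],168),'base',onz('top',[(458,212)],0))
print('red1',onz('top',[(305,328)],40),'mug',onz('top',[(122,264)],92))
E
```

```text
bin rim z190 [[ 621.9 -376.4  190. ]
 [ 408.8 -469.4  190. ]
 [ 330.7 -298.8  190. ]
 [ 536.8 -205.4  190. ]]
glass front [[ 534.4  304.7  208. ]
 [ 590.9 -187.5  208. ]] rear [[ 773.   330.6  208. ]
 [ 821.  -163.   208. ]]
thermo [[460.6 116.7  15. ]
 [496.8 -35.6  15. ]]
pump top [[ 660.4 -292.7  168. ]] base [[ 626.8 -296.6    0. ]]
red1 [[359.5  44.5  40. ]] mug [[484.1 429.3  92. ]]
```

View pics/crop_top.png

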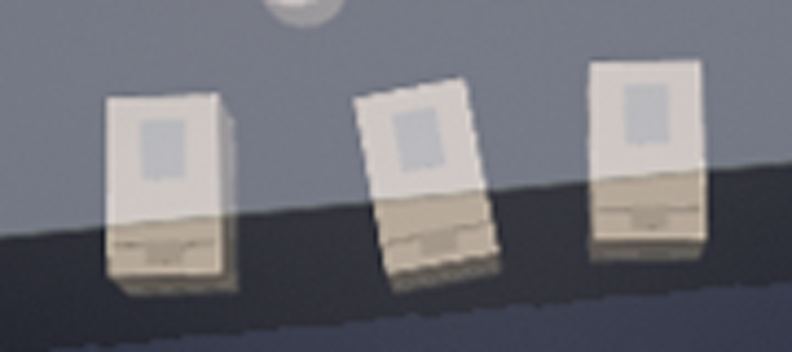

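View pics/crop_side.png

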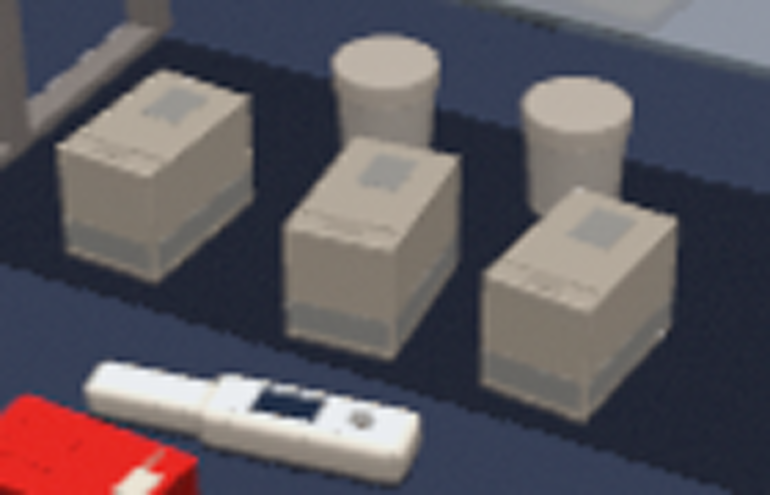

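The crops confirm three identical off-white cartons under the glass, with two jars behind the left gaps. The top faces' corners are clear in the crop.

Run:
```python
from h import *
np.set_printoptions(precision=1,suppress=True)
off=np.array([205,175]);f=lambda L:np.array(L)/4.4+off-.4
for n,L in dict(L=[(106,98),(220,94),(222,274),(107,277)],M=[(353,98),(464,78),(498,254),(388,276)],R=[(590,62),(702,60),(706,240),(590,241)]).items():
    P=onz('top',f(L),64)[:,:2]; c=P.mean(0); a=(P[0]+P[1]-P[2]-P[3])/2; b=(P[0]+P[3]-P[1]-P[2])/2
    print(n,'centre',c,'len',np.linalg.norm(a),'wid',np.linalg.norm(b),'yaw',np.arctan2(a[1],a[0]).round(3),'front mid',(P[2]+P[3])/2)
# side check
g=lambda x,y:(x/5.5+250-.4,y/5.5+190-.4)
for n,p in dict(L=(152,176),M=(390,246),R=(585,308)).items(): print('side front-right top corner',n,onz('side',[g(*p)],64))
for n,p in dict(jarA=(386,60),jarB=(578,104)).items(): print(n,onz('side',[g(*p)],60))
e=np.array([[534.4,304.7],[590.9,-187.5],[821,-163],[773,330.6]])
print('riser c',e.mean(0)); d=e[0]-e[1]; print('riser yaw',np.arctan2(-d[0],d[1]),np.linalg.norm(d))
bn=np.array([[621.9,-376.4],[408.8,-469.4],[330.7,-298.8],[536.8,-205.4]]);print('bin c',bn.mean(0)); d=bn[0]-bn[1];print(np.arctan2(d[1],d[0]),np.linalg.norm(d),np.linalg.norm(bn[2]-bn[1]))
```

```text
L centre [594.8 186.2] len 90.11381666927028 wid 56.53447947796387 yaw 0.051 front mid [549.8 183.9]
M centre [601.6  57.3] len 90.48523199501946 wid 55.282244199422834 yaw 0.214 front mid [557.4  47.7]
R centre [616.4 -51.3] len 90.1938452222796 wid 56.042918417567385 yaw 0.021 front mid [571.3 -52.3]
side front-right top corner L [[551.6 150.6  64. ]]
side front-right top corner M [[565.6  19.6  64. ]]
side front-right top corner R [[573.1 -81.9  64. ]]
jarA [[715. 123.  60.]]
jarB [[732.2  15.7  60. ]]
riser c [679.8  71.2]
riser yaw 0.11429048873881474 495.43222543552815
bin c [ 474.6 -337.5]
0.4114992464597249 232.50937615502733 187.6272101801868
```

```bash
cat >> h.py <<'E'
def plan(pos,t,yaw,flip=0):
    s=r.sense(); M=Ro.from_euler('xyz',s['tcp_rot']); N=Ro.from_euler('xyz',[np.pi,-t,yaw])
    if flip: N=N*Ro.from_euler('z',np.pi)
    dp=M.inv().apply(np.array(pos,float)-s['eef_pos']); w=(M.inv()*N).as_rotvec()
    print('clock %.2f'%s['clock'],'eef',s['eef_pos'].round(1),'rot',s['tcp_rot'].round(3),'q',s['qpos'].round(2),'F',s['contact_force'].round(2),'open %.3f'%s['opening'])
    print('dp',dp.round(1).tolist(),'ang',w.round(3).tolist(), 'rows',np.ceil(max(np.linalg.norm(dp)/41.7,np.degrees(np.linalg.norm(w))/7.16)))
E
python3 - <<'E'
from h import *
plan([350,-240,330],0,0.02)
E
```

```text
clock 0.15 eef [ 204.  -590.4  230.7] rot [-3.14   0.     0.333] q [-1.24  0.35  1.63 -0.    1.16 -0.  ] F [0.27 0.26 0.19] open 0.999
dp [252.4, -283.6, -99.0] ang [-0.001, 0.0, 0.313] rows 10.0
```

```bash
python3 -m creep '[{"dp":[126,-142,-60],"angular":[0,0,0.156],"fingers":78},{"dp":[126,-142,-60],"angular":[0,0,0.156],"fingers":78},{"dp":[126,-142,-60],"angular":[0,0,0.156],"fingers":78},{"dp":[126,-142,-60],"angular":[0,0,0.156],"fingers":78},{"dp":[126,-142,-60],"angular":[0,0,0.156],"fingers":78}]' 60
python3 - <<'E'
from h import *
plan([350,-240,330],0,0.02)
E
```

```text
clock: 0.57
eef_pos: [277.3, -412.9, 291.9]
tcp_rot: [-3.141, -0.0, 0.177]
contact_force: [0.3, 0.6, 0.1]
opening: 0.918
clock 0.57 eef [ 277.3 -412.9  291.9] rot [-3.141 -0.     0.177] q [-0.98  0.09  1.83  0.    1.22  0.41] F [0.3  0.65 0.07] open 0.918
dp [102.0, -157.4, -38.0] ang [-0.001, -0.0, 0.157] rows 5.0
```

```bash
python3 -m creep '[{"dp":[102,-157,-38],"angular":[0,0,0.157],"fingers":78},{"dp":[102,-157,-38],"angular":[0,0,0.157],"fingers":78},{"dp":[102,-157,-38],"angular":[0,0,0.157],"fingers":78},{"dp":[102,-157,-38],"angular":[0,0,0.157],"fingers":78},{"dp":[102,-157,-38],"angular":[0,0,0.157],"fingers":78}]'
python3 - <<'E'
from h import *
plan([460,-55,230],1.047,0.02)
E
```

```text
clock: 0.98
eef_pos: [350.2, -240.0, 330.0]
tcp_rot: [-3.141, -0.001, 0.02]
contact_force: [0.6, -0.2, 0.2]
opening: 0.913
clock 0.98 eef [ 350.2 -240.   330. ] rot [-3.141e+00 -1.000e-03  2.000e-02] q [-0.61 -0.06  1.9   0.    1.3   0.95] F [ 0.6  -0.19  0.2 ] open 0.913
dp [113.4, -182.7, 100.2] ang [-0.001, 1.046, 0.0] rows 9.0
```

```bash
python3 -m creep '[{"dp":[60,-100,50],"angular":[0,0.55,0],"fingers":78},{"dp":[60,-100,50],"angular":[0,0.55,0],"fingers":78},{"dp":[60,-100,50],"angular":[0,0.55,0],"fingers":78},{"dp":[60,-100,50],"angular":[0,0.55,0],"fingers":78},{"dp":[60,-100,50],"angular":[0,0.55,0],"fingers":78}]'
python3 - <<'E'
from h import *
plan([460,-55,230],1.047,0.02)
E
```

```text
clock: 1.4
eef_pos: [405.9, -138.1, 277.0]
tcp_rot: [-3.141, -0.553, 0.024]
contact_force: [-0.5, -0.2, -1.0]
opening: 0.913
clock 1.40 eef [ 405.9 -138.1  277. ] rot [-3.141 -0.553  0.024] q [-0.57 -0.26  2.3   0.48  0.69  0.67] F [-0.49 -0.19 -0.96] open 0.913
dp [23.0, -81.8, 69.5] ang [-0.003, 0.494, 0.002] rows 4.0
```

```bash
cat >> h.py <<'E'
def fk(q,p):
    r0,h,a,e,b,d=p
    A=Ro.from_euler('z',q[0]); B=A*Ro.from_euler('y',q[1]); C=A*Ro.from_euler('y',q[1]+q[2])
    D=C*Ro.from_euler('z',q[3])*Ro.from_euler('y',q[4])
    return A.apply([r0,0,h])+B.apply([0,0,a])+C.apply([e,0,b])+D.apply([0,0,d]),D*Ro.from_euler('z',q[5])
E
python3 - <<'E'
from h import *
from scipy.optimize import least_squares
s=r.sense()
D=[([-1.2404,.35368,1.63415,0,1.15521,-.0024],[204.02,-590.24,230.53]),([-.98,.09,1.83,0,1.22,.41],[277.3,-412.9,291.9]),([-.61,-.06,1.9,0,1.3,.95],[350.2,-240,330]),(s['qpos'],s['eef_pos'])]
w=[10,1,1,10]
f=lambda p:np.concatenate([k*(fk(q,p)[0]-x) for k,(q,x) in zip(w,D)])
o=least_squares(f,[0,350,400,0,400,200]); print(o.x.round(1),f(o.x).round(1))
print(fk(s['qpos'],o.x)[1].as_matrix().round(2)); print(Ro.from_euler('xyz',s['tcp_rot']).as_matrix().round(2))
E
```

```text
[-13.3 294.2 571.7  52.5 504.9 347.6] [-14.2  -4.9  -1.4  -1.5   1.8   2.   -1.3  -3.9   2.4  -0.3  -0.6   1. ]
[[-0.02  0.85  0.53]
 [ 1.    0.02  0.01]
 [ 0.    0.53 -0.85]]
[[ 0.85  0.02  0.53]
 [ 0.02 -1.    0.01]
 [ 0.53 -0.   -0.85]]
```

Run:
```python
from h import *
from scipy.optimize import least_squares
P=[-13.3,294.2,571.7,52.5,504.9,347.6]
lo=np.array([-2.63,-.92,.06,-1.3,0,-3.02]);hi=np.array([2.63,2.1,2.66,4.44,2.69,3.02])
s=r.sense()
def ik(pos,t,yaw,flip=0,q0=None):
    N=Ro.from_euler('xyz',[np.pi,-t,yaw])*Ro.from_euler('z',np.pi*flip)*Ro.from_euler('z',-np.pi/2)
    def f(q):
        x,R=fk(q,P); return np.r_[(x-pos)/100,(N.inv()*R).as_rotvec()]
    best=None
    rng=np.random.default_rng(0)
    for i in range(12):
        q=s['qpos'] if i==0 else rng.uniform(lo,hi)
        o=least_squares(f,np.clip(q,lo+.01,hi-.01),bounds=(lo,hi))
        if best is None or o.cost<best.cost-1e-9: best=o
        if best.cost<1e-10: break
    return best.x.round(2),best.cost.round(6)
for name,(x,y,yw) in dict(R=(612,-51.5,.02),M=(597,56,.21),L=(591,186,.05)).items():
    for t in (1.2,1.047,.9,.785):
        for back in (0,120):
            for z in(35,100): print(name,t,back,z,*ik(np.array([x-back,y,z]),t,yw))
```

```text
R 1.2 0 35 [-0.2   0.9   2.42  2.93  1.37 -1.61] 0.0
R 1.2 0 100 [-0.2   0.7   2.46  2.92  1.22 -1.58] 0.0
R 1.2 120 35 [-0.33  1.09  2.62  2.81  1.74 -1.76] 0.0
R 1.2 120 100 [-0.41  0.82  2.66  2.69  1.5  -1.71] 0.00159
R 1.047 0 35 [-0.18  0.75  2.41  2.94  1.06 -1.57] 0.0
R 1.047 0 100 [-0.18  0.55  2.43  2.92  0.89 -1.53] 0.0
R 1.047 120 35 [-0.29  0.86  2.63  2.87  1.38 -1.68] 0.0
R 1.047 120 100 [-0.29  0.58  2.66  2.84  1.14 -1.6 ] 0.0
R 0.9 0 35 [-0.17  0.62  2.37  2.93  0.75 -1.53] 0.0
R 0.9 0 100 [-0.17  0.44  2.37  2.87  0.58 -1.46] 0.0
R 0.9 120 35 [-0.25  0.66  2.6   2.89  1.01 -1.61] 0.0
R 0.9 120 100 [-0.25  0.39  2.6   2.83  0.76 -1.51] 0.0
R 0.785 0 35 [-0.15  0.55  2.32  2.89  0.52 -1.48] 0.0
R 0.785 0 100 [-0.15  0.38  2.31  2.78  0.35 -1.36] 0.0
R 0.785 120 35 [-0.23  0.53  2.55  2.88  0.73 -1.55] 0.0
R 0.785 120 100 [-0.23  0.29  2.54  2.77  0.49 -1.41] 0.0
M 1.2 0 35 [-0.04  0.91  2.44  2.9   1.41 -1.62] 0.0
M 1.2 0 100 [-0.04  0.71  2.48  2.9   1.25 -1.58] 0.0
M 1.2 120 35 [-0.07  1.14  2.65  2.87  1.82 -1.74] 0.0
M 1.2 120 100 [-0.31  0.85  2.66  2.53  1.51 -
[... 877 characters left out ...]
6  2.59  3.9   1.35 -1.42] 0.0
L 1.047 0 35 [ 0.53  0.74  2.37  3.63  1.02 -1.59] 0.0
L 1.047 0 100 [ 0.53  0.56  2.39  3.69  0.87 -1.69] 0.0
L 1.047 120 35 [ 0.79  0.8   2.55  3.81  1.21 -1.42] 0.0
L 1.047 120 100 [ 0.79  0.56  2.57  3.88  1.04 -1.58] 0.0
L 0.9 0 35 [ 0.5   0.63  2.33  3.67  0.74 -1.69] 0.0
L 0.9 0 100 [ 0.5   0.45  2.33  3.79  0.6  -1.84] 0.0
L 0.9 120 35 [ 0.71  0.63  2.53  3.8   0.91 -1.56] 0.0
L 0.9 120 100 [ 0.71  0.4   2.53  3.94  0.74 -1.76] 0.0
L 0.785 0 35 [ 0.47  0.56  2.29  3.75  0.52 -1.81] 0.0
L 0.785 0 100 [ 0.47  0.4   2.28  3.97  0.4  -2.05] 0.0
L 0.785 120 35 [ 0.66  0.53  2.49  3.83  0.69 -1.68] 0.0
L 0.785 120 100 [ 0.66  0.31  2.48  4.06  0.53 -1.97] 0.0
```

Run:
```python
from h import *
plan([500,-230,340],1.0,0.2)
```

```text
clock 1.40 eef [ 405.9 -138.1  277. ] rot [-3.141 -0.553  0.024] q [-0.57 -0.26  2.3   0.48  0.69  0.67] F [-0.49 -0.19 -0.96] open 0.913
dp [111.3, 94.1, -5.4] ang [0.124, 0.446, -0.127] rows 4.0
```

```bash
python3 -m creep '[{"dp":[28,24,-1],"angular":[0.03,0.11,-0.03],"fingers":78},{"dp":[56,47,-3],"angular":[0.06,0.22,-0.06],"fingers":78},{"dp":[84,70,-4],"angular":[0.09,0.33,-0.09],"fingers":78},{"dp":[111,94,-5],"angular":[0.124,0.446,-0.127],"fingers":78},{"dp":[111,94,-5],"angular":[0.124,0.446,-0.127],"fingers":78}]'
python3 - <<'E'
from h import *
plan([515,-52,320],1.0,0.02)
E
```

```text
clock: 1.82
eef_pos: [491.5, -221.6, 334.6]
tcp_rot: [-3.124, -0.924, 0.159]
contact_force: [1.1, 1.6, -0.0]
opening: 0.917
clock 1.82 eef [ 491.5 -221.6  334.6] rot [-3.124 -0.924  0.159] q [-0.89 -0.05  2.21  1.17  0.86 -0.25] F [ 1.08  1.64 -0.01] open 0.917
dp [18.5, -162.9, 51.6] ang [-0.131, 0.077, 0.079] rows 5.0
```

```bash
python3 -m creep '[{"dp":[4,-32,10],"angular":[0.0,0.1,0.02],"fingers":78},{"dp":[8,-64,20],"angular":[-0.04,0.1,0.03],"fingers":78},{"dp":[12,-98,31],"angular":[-0.07,0.1,0.05],"fingers":78},{"dp":[15,-130,41],"angular":[-0.1,0.1,0.06],"fingers":78},{"dp":[18,-163,52],"angular":[-0.131,0.077,0.079],"fingers":78}]'
python3 - <<'E'
from h import *
plan([520,-52,200],1.0,0.02)
E
```

```text
clock: 2.23
eef_pos: [513.1, -69.5, 319.9]
tcp_rot: [-3.135, -1.005, 0.029]
contact_force: [0.8, -0.8, 0.1]
opening: 0.914
clock 2.23 eef [513.1 -69.5 319.9] rot [-3.135 -1.005  0.029] q [-0.35 -0.21  2.43  1.72  0.33 -0.36] F [ 0.79 -0.84  0.15] open 0.914
dp [-97.3, -16.8, 70.6] ang [-0.014, -0.005, 0.005] rows 3.0
```

```bash
python3 -m creep '[{"dp":[-32,-6,23],"angular":[-0.01,0,0],"fingers":78},{"dp":[-64,-12,46],"angular":[-0.014,0,0],"fingers":78},{"dp":[-97,-17,70],"angular":[-0.014,0,0],"fingers":78},{"dp":[-97,-17,70],"angular":[-0.014,0,0],"fingers":78}]'
python3 - <<'E'
from h import *
plan([525,-52,38],1.0,0.02)
cv2.imwrite('pics/w1.png',optics.grab_frame('wrist')); cv2.imwrite('pics/s1.png',optics.grab_frame('side'))
E
```

```text
clock: 2.57
eef_pos: [522.3, -51.3, 250.5]
tcp_rot: [-3.127, -1.014, 0.028]
contact_force: [0.6, -0.7, -1.1]
opening: 0.915
clock 2.57 eef [522.3 -51.3 250.5] rot [-3.127 -1.014  0.028] q [-0.28 -0.02  2.51  2.45  0.44 -1.1 ] F [ 0.65 -0.73 -1.05] open 0.915
dp [-178.9, 2.5, 114.6] ang [-0.021, -0.014, 0.004] rows 6.0
```

View pics/w1.png

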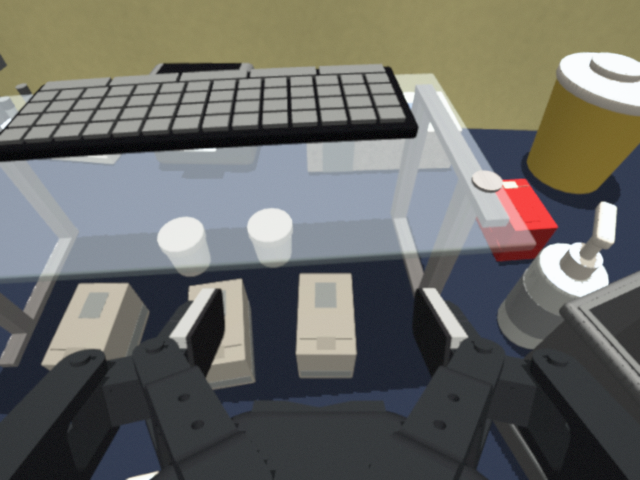

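View pics/s1.png

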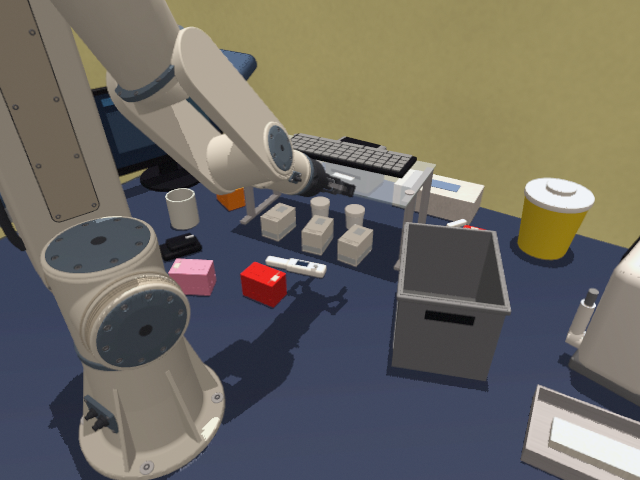

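The wrist view shows the right-hand carton centred between the open fingers at about (327,325), with glass above it and nothing touching. I'll check its position from this view.

Run:
```python
from h import *
np.set_printoptions(precision=1,suppress=True)
print(onz('wrist',[(303,274),(351,274),(356,350),(297,349)],64))
print('L/M',onz('wrist',[(87,283),(129,284),(188,282),(243,280)],64))
print('glass front edge',onz('wrist',[(60,276),(300,262),(500,249)],200))
```

```text
[[652.3 -27.6  64. ]
 [653.9 -78.3  64. ]
 [571.2 -81.4  64. ]
 [570.3 -27.6  64. ]]
L/M [[632.2 201.8  64. ]
 [633.  155.2  64. ]
 [638.   92.6  64. ]
 [642.6  34.8  64. ]]
glass front edge [[ 554.9  112.7  200. ]
 [ 571.1  -37.   200. ]
 [ 585.2 -165.4  200. ]]
```

```bash
python3 -m creep '[{"dp":[-33,0.5,24],"angular":[-0.01,0,0],"fingers":78},{"dp":[-66,1,47],"angular":[-0.021,-0.01,0],"fingers":78},{"dp":[-99,2,70],"angular":[-0.021,-0.014,0.004],"fingers":78},{"dp":[-132,3,92],"angular":[-0.021,-0.014,0.004],"fingers":78},{"dp":[-150,4,100],"angular":[-0.021,-0.014,0.004],"fingers":78}]'
python3 - <<'E'
from h import *
plan([530,-53.5,34],1.0,0.02)
E
```

```text
clock: 3.08
eef_pos: [530.2, -51.5, 82.0]
tcp_rot: [-3.126, -1.002, 0.011]
contact_force: [1.4, -0.5, -0.5]
opening: 0.913
clock 3.08 eef [530.2 -51.5  82. ] rot [-3.126 -1.002  0.011] q [-0.25  0.62  2.57  2.87  1.04 -1.57] F [ 1.4  -0.48 -0.55] open 0.913
dp [-40.6, 2.4, 25.6] ang [-0.008, -0.002, -0.005] rows 2.0
```

```bash
python3 -m creep '[{"dp":[-20,1,13],"angular":[-0.008,0,-0.005],"fingers":78},{"dp":[-40.6,2.4,25.6],"angular":[-0.008,0,-0.005],"fingers":78},{"dp":[-40.6,2.4,25.6],"angular":[-0.008,0,-0.005],"fingers":78}]'
python3 - <<'E'
from h import *
plan([608,-52.5,34],1.0,0.02)
cv2.imwrite('pics/w2.png',optics.grab_frame('wrist'))
E
```

```text
clock: 3.33
eef_pos: [527.1, -53.3, 28.0]
tcp_rot: [-3.135, -0.99, 0.014]
contact_force: [0.6, -0.1, 0.5]
opening: 0.916
clock 3.33 eef [527.1 -53.3  28. ] rot [-3.135 -0.99   0.014] q [-0.25  0.81  2.55  2.9   1.2  -1.63] F [ 0.55 -0.07  0.51] open 0.916
dp [49.4, 0.7, 64.3] ang [-0.002, 0.01, -0.004] rows 2.0
```

View pics/w2.png

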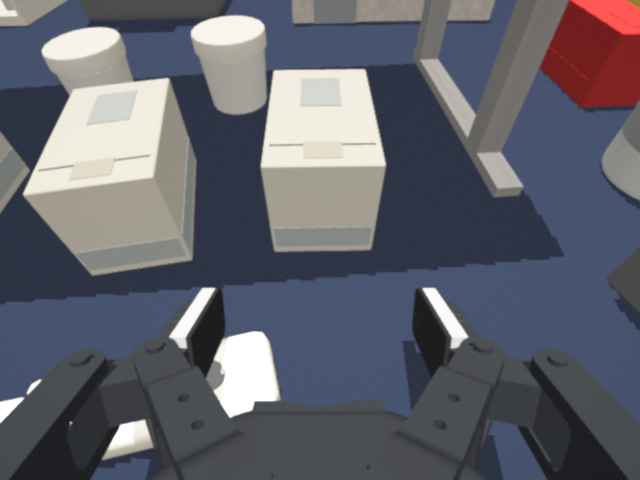

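The carton is centred at (322,160) between the fingers, with the left finger about 19 mm clear of the middle carton.

```bash
python3 -m creep '[{"dp":[13,0,17],"angular":[0,0.01,0],"fingers":78},{"dp":[26,0.3,34],"angular":[0,0.01,0],"fingers":78},{"dp":[39,0.7,51],"angular":[0,0.01,0],"fingers":78},{"dp":[49.4,0.7,64.3],"angular":[0,0.01,0],"fingers":78},{"dp":[49.4,0.7,64.3],"angular":[0,0.01,0],"fingers":78}]'
python3 - <<'E'
from h import *
plan([608,-52.5,34],1.0,0.02)
E
python3 -m creep '[{"dp":[0,0,0],"angular":[0,0,0],"fingers":50},{"dp":[0,0,0],"angular":[0,0,0],"fingers":50},{"dp":[0,0,0],"angular":[0,0,0],"fingers":50},{"dp":[0,0,0],"angular":[0,0,0],"fingers":50},{"dp":[0,0,0],"angular":[0,0,0],"fingers":50}]' 60
python3 - <<'E'
from h import *
plan([608,-52.5,40],1.0,0.02); print(r.sense()['wrist_torque'])
E
```

```text
clock: 3.8
eef_pos: [614.3, -54.1, 46.7]
tcp_rot: [3.134, -1.019, 0.026]
contact_force: [1.1, 0.0, 0.5]
opening: 0.913
clock 3.80 eef [614.3 -54.1  46.7] rot [ 3.134 -1.019  0.026] q [-0.19  0.72  2.4   2.94  0.99 -1.57] F [1.11 0.   0.48] open 0.913
dp [-14.1, -1.8, 1.3] ang [0.003, -0.019, 0.003] rows 1.0
clock: 4.22
eef_pos: [608.6, -54.2, 43.0]
tcp_rot: [3.133, -1.013, 0.025]
contact_force: [-5.6, 0.6, 15.9]
opening: 0.647
clock 4.22 eef [608.6 -54.2  43. ] rot [ 3.133 -1.013  0.025] q [-0.19  0.72  2.41  2.94  1.   -1.57] F [-5.63  0.58 15.85] open 0.647
dp [-2.9, -1.7, 1.1] ang [0.004, -0.013, 0.002] rows 1.0
[ 0.40910237 -1.05462775  0.28420243]
```

```bash
python3 -m creep '[{"dp":[4,0,-2.5],"angular":[0,0,0],"fingers":50},{"dp":[10,0,-6.4],"angular":[0,0,0],"fingers":50},{"dp":[13,0,-8],"angular":[0,0,0],"fingers":50},{"dp":[13,0,-8],"angular":[0,0,0],"fingers":50},{"dp":[13,0,-8],"angular":[0,0,0],"fingers":50}]'
python3 -m creep '[{"dp":[0,0,0],"angular":[0,0,0],"fingers":50},{"dp":[0,0,0],"angular":[0,0,0],"fingers":50}]'
python3 - <<'E'
from h import *
plan([608,-52.5,40],1.0,0.02); print(r.sense()['wrist_torque'])
cv2.imwrite('pics/s3.png',optics.grab_frame('side')[150:350,200:480]);print(r.sense()['contact_force'])
E
```

```text
clock: 4.63
eef_pos: [608.8, -54.5, 56.0]
tcp_rot: [3.131, -1.008, 0.026]
contact_force: [0.0, 0.1, -0.1]
opening: 0.645
clock: 4.8
eef_pos: [608.8, -54.4, 55.2]
tcp_rot: [3.131, -1.007, 0.026]
contact_force: [0.0, 0.2, -0.4]
opening: 0.646
clock 4.80 eef [608.8 -54.4  55.2] rot [ 3.131 -1.007  0.026] q [-0.19  0.68  2.41  2.94  0.96 -1.57] F [ 0.03  0.17 -0.4 ] open 0.646
dp [-13.3, -2.0, 7.5] ang [0.005, -0.007, 0.003] rows 1.0
[-0.01009022  0.48288653 -0.01720297]
[-0.42073071 -0.32702302  0.03752622]
```

View pics/s3.png

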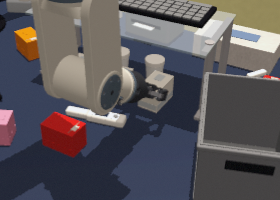

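Run:
```python
from h import *
cv2.imwrite('pics/w3.png',optics.grab_frame('wrist'));print(r.sense()['contact_force'],r.sense()['wrist_torque'])
```

```text
[-0.93428805 -0.49953759 -0.53885305] [-0.01765436  0.56132189  0.00375613]
```

View pics/w3.png

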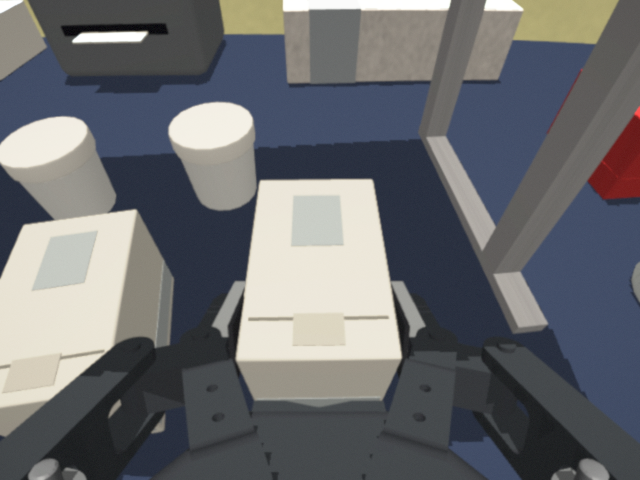

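The carton is held about 12 mm up and the wrist reads about 0.4 N, where a full one would give 4 to 5.7 N. So the right-hand carton is empty. I'll pull it straight out and re-read the force as a check.

```bash
python3 -m creep '[{"dp":[-6,0,-20],"angular":[0,0,0],"fingers":50},{"dp":[-12,0,-40],"angular":[0,0,0],"fingers":50},{"dp":[-18,0,-60],"angular":[0,0,0],"fingers":50},{"dp":[-23,0,-80],"angular":[0,0,0],"fingers":50},{"dp":[-29,0,-100],"angular":[0,0,0],"fingers":50}]'
python3 -m creep '[{"dp":[0,0,0],"angular":[0,0,0],"fingers":50},{"dp":[0,0,0],"angular":[0,0,0],"fingers":50}]'
python3 - <<'E'
from h import *
plan([500,-65,200],1.0,0.02); print(r.sense()['wrist_torque'])
E
```

```text
clock: 5.32
eef_pos: [508.1, -55.8, 84.6]
tcp_rot: [3.131, -1.008, 0.026]
contact_force: [-0.1, -0.3, -1.0]
opening: 0.646
clock: 5.48
eef_pos: [508.3, -56.2, 84.1]
tcp_rot: [3.132, -1.007, 0.025]
contact_force: [-0.3, -0.3, 0.0]
opening: 0.649
clock 5.48 eef [508.3 -56.2  84.1] rot [ 3.132 -1.007  0.025] q [-0.27  0.63  2.61  2.87  1.1  -1.61] F [-0.29 -0.31  0.05] open 0.649
dp [93.4, 9.3, -69.1] ang [0.006, -0.007, 0.002] rows 3.0
[0.03334705 0.50725378 0.02050076]
```

```bash
python3 -m creep '[{"dp":[30,5,-24],"angular":[0,0,0],"fingers":50},{"dp":[60,10,-48],"angular":[0,0,0],"fingers":50},{"dp":[93,20,-69],"angular":[0,0,0],"fingers":50},{"dp":[120,45,-80],"angular":[0,0,0],"fingers":50},{"dp":[145,75,-88],"angular":[0,0,0],"fingers":50}]'
python3 - <<'E'
from h import *
plan([480,-337,275],1.0,0.41)
E
```

```text
clock: 5.9
eef_pos: [510.3, -103.5, 229.1]
tcp_rot: [3.134, -1.012, 0.027]
contact_force: [2.4, 1.1, -0.1]
opening: 0.65
clock 5.90 eef [ 510.3 -103.5  229.1] rot [ 3.134 -1.012  0.027] q [-0.47  0.06  2.53  2.31  0.56 -1.09] F [ 2.42  1.1  -0.06] open 0.650
dp [19.6, 233.0, -53.6] ang [0.331, -0.011, -0.205] rows 6.0
```

```bash
python3 -m creep '[{"dp":[30,20,-30],"angular":[0.03,0,-0.02],"fingers":50},{"dp":[35,58,-40],"angular":[0.1,0,-0.06],"fingers":50},{"dp":[35,96,-48],"angular":[0.18,0,-0.1],"fingers":50},{"dp":[35,134,-52],"angular":[0.25,0,-0.15],"fingers":50},{"dp":[30,172,-54],"angular":[0.331,-0.01,-0.205],"fingers":50}]'
python3 - <<'E'
from h import *
plan([480,-337,270],1.0,0.41)
E
```

```text
clock: 6.32
eef_pos: [503.3, -195.6, 277.5]
tcp_rot: [3.136, -1.019, 0.325]
contact_force: [4.2, -0.3, 1.3]
opening: 0.65
clock 6.32 eef [ 503.3 -195.6  277.5] rot [ 3.136 -1.019  0.325] q [-0.91  0.12  2.27  1.39  0.95 -0.66] F [ 4.22 -0.31  1.34] open 0.650
dp [-41.7, 126.9, -52.7] ang [0.077, -0.019, -0.045] rows 4.0
```

```bash
python3 -m creep '[{"dp":[-10,35,-13],"angular":[0.03,-0.01,-0.02],"fingers":50},{"dp":[-20,70,-27],"angular":[0.06,-0.019,-0.04],"fingers":50},{"dp":[-32,105,-42],"angular":[0.077,-0.019,-0.045],"fingers":50},{"dp":[-42,127,-53],"angular":[0.077,-0.019,-0.045],"fingers":50},{"dp":[-42,127,-53],"angular":[0.077,-0.019,-0.045],"fingers":50}]'
python3 - <<'E'
from h import *
plan([480,-337,205],1.0,0.41)
cv2.imwrite('pics/t4.png',optics.grab_frame('top')); cv2.imwrite('pics/s4.png',optics.grab_frame('side'))
E
```

```text
clock: 6.73
eef_pos: [479.9, -344.3, 268.6]
tcp_rot: [3.136, -1.0, 0.404]
contact_force: [-0.7, 0.6, 0.0]
opening: 0.65
clock 6.73 eef [ 479.9 -344.3  268.6] rot [ 3.136 -1.     0.404] q [-1.13  0.32  1.99  1.15  1.17 -0.65] F [-0.72  0.58  0.01] open 0.650
dp [-51.9, -6.9, 36.8] ang [0.011, 0.0, -0.003] rows 2.0
```

View pics/t4.png

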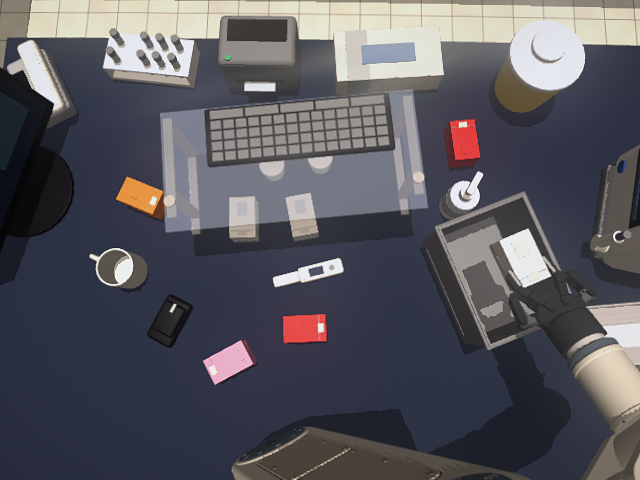

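View pics/s4.png

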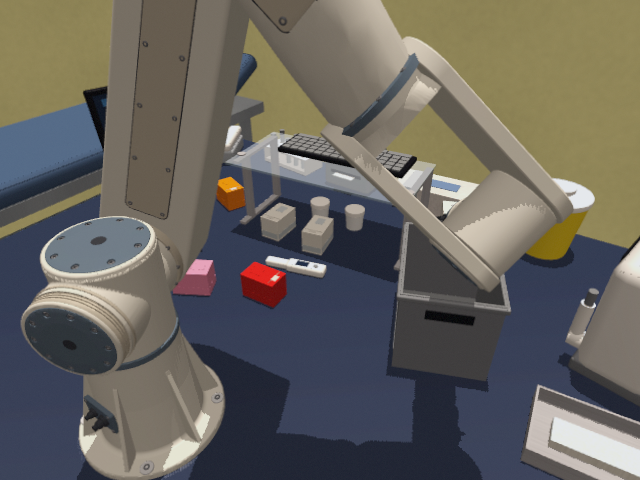

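Run:
```python
from h import *
np.set_printoptions(precision=1,suppress=True)
print('carton top',onz('top',[(526,256)],295))
print('inner floor corners z4',onz('top',[(500,218),(441,240),(485,332),(536,307)],4))
print('rim outer',onz('top',[(525,193),(579,309),(487,349),(434,237)],190))
```

```text
carton top [[ 489.5 -338.6  295. ]]
inner floor corners z4 [[ 613.8 -390.6    4. ]
 [ 560.9 -256.     4. ]
 [ 358.  -349.7    4. ]
 [ 414.5 -464.     4. ]]
rim outer [[ 626.  -380.4  190. ]
 [ 405.2 -472.9  190. ]
 [ 328.9 -298.8  190. ]
 [ 536.7 -203.5  190. ]]
```

Run:
```python
import cv2
im=cv2.imread('pics/top0.png');cv2.imwrite('pics/binc.png',cv2.resize(im[180:360,420:590],None,fx=3.4,fy=3.3,interpolation=cv2.INTER_CUBIC))
```

```text
(no output)
```

View pics/binc.png

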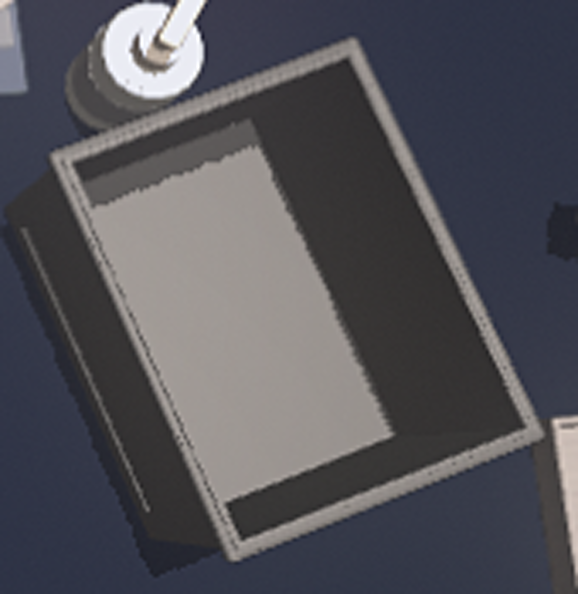

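Run:
```python
from h import *
np.set_printoptions(precision=1,suppress=True)
P=onz('top',[(524.4,192.1),(579.4,310.9),(489,349),(435.3,227)],190)[:,:2];print(P,P.mean(0),[np.linalg.norm(P[i]-P[i-1]) for i in range(4)]);d=P[0]-P[1]+P[3]-P[2];print(np.arctan2(d[1],d[0]))
c=P.mean(0);plan([*c,205],1.0,0.4)
```

```text
[[ 627.7 -379.4]
 [ 401.7 -473.5]
 [ 328.9 -302.5]
 [ 556.1 -206.2]] [ 478.6 -340.4] [np.float64(187.37685927162153), np.float64(244.90573520840834), np.float64(185.87389371980552), np.float64(246.77881624253126)]
0.3977051617227788
clock 6.83 eef [ 479.9 -339.   268.5] rot [-3.1 -1.   0.4] q [-1.1  0.3  2.   1.1  1.2 -0.7] F [-0.1 -0.4 -0.6] open 0.649
dp [-54.4, 0.7, 32.8] ang [-0.002, -0.001, 0.001] rows 2.0
```

```bash
python3 -m creep '[{"dp":[-18,0.5,25],"angular":[0,0,0],"fingers":50},{"dp":[-38,0.7,50],"angular":[0,0,0],"fingers":50},{"dp":[-43,0.7,60],"angular":[0,0,0],"fingers":50},{"dp":[-43,0.7,60],"angular":[0,0,0],"fingers":50}]'
python3 -m creep '[{"dp":[0,0,0],"angular":[0,0,0],"fingers":50},{"dp":[0,0,0],"angular":[0,0,0],"fingers":80},{"dp":[0,0,0],"angular":[0,0,0],"fingers":80},{"dp":[0,0,0],"angular":[0,0,0],"fingers":80},{"dp":[0,0,0],"angular":[0,0,0],"fingers":80}]'
python3 - <<'E'
from h import *
cv2.imwrite('pics/t5.png',optics.grab_frame('top')[150:390,380:640])
plan([490,-230,290],1.0,0.25)
E
```

```text
clock: 7.17
eef_pos: [505.5, -324.7, 198.3]
tcp_rot: [-3.133, -1.001, 0.398]
contact_force: [-1.0, 0.4, -0.3]
opening: 0.646
clock: 7.58
eef_pos: [505.2, -328.0, 201.3]
tcp_rot: [3.139, -1.001, 0.406]
contact_force: [0.3, -0.5, -0.2]
opening: 0.938
clock 7.63 eef [ 505.1 -328.   201.1] rot [ 3.139 -1.001  0.405] q [-1.08  0.44  2.03  1.25  1.08 -0.79] F [-0.66 -0.24  0.15] open 0.932
dp [88.2, -95.9, -27.4] ang [-0.128, -0.001, 0.084] rows 4.0
```

View pics/t5.png

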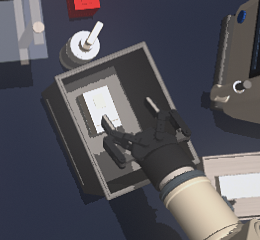

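The carton is released into the bin, white at about (100,110) in the crop. Next is the middle carton.

```bash
python3 -m creep '[{"dp":[34,0,-22],"angular":[0,0,0],"fingers":78},{"dp":[66,-10,-38],"angular":[-0.02,0,0.01],"fingers":78},{"dp":[83,-40,-38],"angular":[-0.06,0,0.04],"fingers":78},{"dp":[88,-70,-34],"angular":[-0.1,0,0.06],"fingers":78},{"dp":[88,-100,-28],"angular":[-0.128,0,0.084],"fingers":78}]'
python3 - <<'E'
from h import *
plan([512,-60,300],1.0,0.15)
E
```

```text
clock: 8.05
eef_pos: [487.7, -225.9, 291.4]
tcp_rot: [3.138, -1.003, 0.25]
contact_force: [1.7, 0.1, 0.5]
opening: 0.912
clock 8.05 eef [ 487.7 -225.9  291.4] rot [ 3.138 -1.003  0.25 ] q [-0.96  0.08  2.26  1.34  0.94 -0.59] F [1.73 0.1  0.5 ] open 0.912
dp [42.0, -154.8, 49.4] ang [-0.081, -0.003, 0.054] rows 5.0
```

```bash
python3 -m creep '[{"dp":[9,-31,10],"angular":[-0.02,0,0.01],"fingers":78},{"dp":[18,-62,20],"angular":[-0.04,0,0.02],"fingers":78},{"dp":[27,-94,30],"angular":[-0.06,0,0.04],"fingers":78},{"dp":[36,-125,40],"angular":[-0.081,0,0.054],"fingers":78},{"dp":[42,-155,49],"angular":[-0.081,0,0.054],"fingers":78}]'
python3 - <<'E'
from h import *
plan([518,39.5,230],1.0,0.21)
E
```

```text
clock: 8.47
eef_pos: [510.7, -58.9, 299.5]
tcp_rot: [-3.135, -1.002, 0.145]
contact_force: [1.2, 0.6, 0.4]
opening: 0.918
clock 8.47 eef [510.7 -58.9 299.5] rot [-3.135 -1.002  0.145] q [-0.43 -0.15  2.44  1.7   0.49 -0.49] F [1.19 0.59 0.41] open 0.918
dp [-47.1, -96.0, 56.1] ang [0.048, -0.002, -0.035] rows 3.0
```

```bash
python3 -m creep '[{"dp":[-10,-20,12],"angular":[0.01,0,-0.01],"fingers":78},{"dp":[-20,-40,24],"angular":[0.02,0,-0.02],"fingers":78},{"dp":[-30,-60,36],"angular":[0.04,0,-0.03],"fingers":78},{"dp":[-40,-80,47],"angular":[0.048,0,-0.035],"fingers":78},{"dp":[-47,-96,56],"angular":[0.048,0,-0.035],"fingers":78}]'
python3 - <<'E'
from h import *
plan([518,39.5,150],1.0,0.21)
E
```

```text
clock: 8.88
eef_pos: [518.0, 38.7, 228.8]
tcp_rot: [3.14, -1.001, 0.214]
contact_force: [0.8, -0.2, -0.1]
opening: 0.912
clock 8.88 eef [518.   38.7 228.8] rot [ 3.14  -1.001  0.214] q [-0.1   0.04  2.54  2.55  0.48 -1.21] F [ 0.81 -0.18 -0.08] open 0.912
dp [-66.3, -0.8, 42.6] ang [-0.001, -0.001, 0.002] rows 2.0
```

```bash
python3 -m creep '[{"dp":[-22,0,14],"angular":[0,0,0],"fingers":78},{"dp":[-44,-0.5,28],"angular":[0,0,0],"fingers":78},{"dp":[-66,-1,42],"angular":[0,0,0],"fingers":78},{"dp":[-84,-1,54],"angular":[0,0,0],"fingers":78},{"dp":[-84,-1,54],"angular":[0,0,0],"fingers":78}]'
python3 - <<'E'
from h import *
plan([520,40,36],1.0,0.21)
cv2.imwrite('pics/w6.png',optics.grab_frame('wrist'))
E
```

```text
clock: 9.3
eef_pos: [516.5, 39.2, 123.8]
tcp_rot: [-3.137, -0.992, 0.208]
contact_force: [-0.5, -0.2, -0.4]
opening: 0.912
clock 9.30 eef [516.5  39.2 123.8] rot [-3.137 -0.992  0.208] q [-0.1   0.44  2.59  2.8   0.88 -1.52] F [-0.47 -0.24 -0.37] open 0.912
dp [-71.5, 0.2, 51.1] ang [-0.003, 0.008, -0.001] rows 3.0
```

View pics/w6.png

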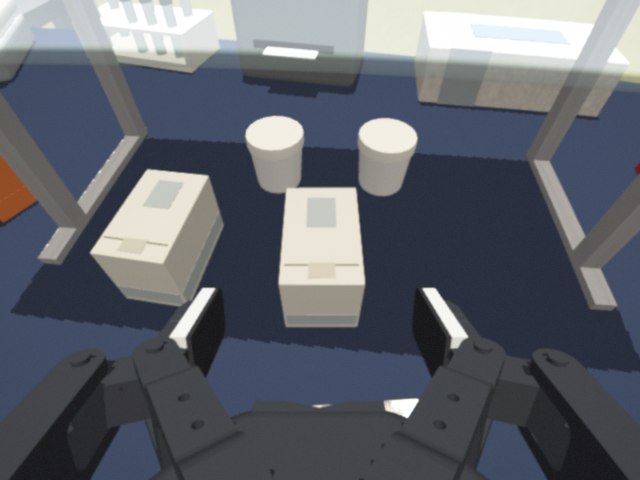

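The middle carton is centred at (321,255) and aligned with the tool, and the thermometer shows at the bottom (360,408), under the gripper.

Run:
```python
from h import *
np.set_printoptions(precision=1,suppress=True)
p=optics.camera_params('wrist')
print(onz('wrist',[(286,188),(357,188),(364,281),(281,279)],64))
```

```text
[[642.   92.9  64. ]
 [654.   37.   64. ]
 [568.4  20.   64. ]
 [558.5  73.2  64. ]]
```

```bash
python3 -m creep '[{"dp":[-18,0,18],"angular":[0,0.008,0],"fingers":78},{"dp":[-36,0,36],"angular":[0,0.008,0],"fingers":78},{"dp":[-52,0,52],"angular":[0,0.008,0],"fingers":78},{"dp":[-59,0,57],"angular":[0,0.008,0],"fingers":78},{"dp":[-59,0,57],"angular":[0,0.008,0],"fingers":78}]'
python3 - <<'E'
from h import *
plan([600,55,42],1.0,0.212)
E
```

```text
clock: 9.77
eef_pos: [535.2, 42.6, 49.3]
tcp_rot: [-3.141, -1.01, 0.212]
contact_force: [-0.2, -0.1, 1.6]
opening: 0.913
clock 9.77 eef [535.2  42.6  49.3] rot [-3.141 -1.01   0.212] q [-0.08  0.75  2.55  2.87  1.16 -1.62] F [-0.18 -0.07  1.61] open 0.913
dp [28.9, 1.6, 59.8] ang [-0.001, -0.01, -0.0] rows 2.0
```

```bash
python3 -m creep '[{"dp":[9,0.5,19],"angular":[0,-0.01,0],"fingers":78},{"dp":[18,1,38],"angular":[0,-0.01,0],"fingers":78},{"dp":[27,1.5,55],"angular":[0,-0.01,0],"fingers":78},{"dp":[29,1.6,59.8],"angular":[0,-0.01,0],"fingers":78},{"dp":[29,1.6,59.8],"angular":[0,-0.01,0],"fingers":78}]'
python3 -m creep '[{"dp":[0,0,0],"angular":[0,0,0],"fingers":50},{"dp":[0,0,0],"angular":[0,0,0],"fingers":50},{"dp":[0,0,0],"angular":[0,0,0],"fingers":50},{"dp":[0,0,0],"angular":[0,0,0],"fingers":50},{"dp":[0,0,0],"angular":[0,0,0],"fingers":50}]' 60
python3 - <<'E'
from h import *
plan([600,55,42],1.0,0.212)
E
```

```text
clock: 10.18
eef_pos: [601.2, 55.2, 45.1]
tcp_rot: [3.14, -1.005, 0.215]
contact_force: [0.7, 0.0, 0.0]
opening: 0.912
clock: 10.6
eef_pos: [597.8, 54.8, 42.6]
tcp_rot: [-3.142, -1.0, 0.212]
contact_force: [-4.7, -1.4, 11.1]
opening: 0.651
clock 10.60 eef [597.8  54.8  42.6] rot [-3.142 -1.     0.212] q [-0.02  0.72  2.42  2.91  1.   -1.57] F [-4.67 -1.39 11.13] open 0.651
dp [0.7, 0.3, 2.1] ang [-0.0, 0.0, 0.0] rows 1.0
```

```bash
python3 -m creep '[{"dp":[4,0,-2.5],"angular":[0,0,0],"fingers":50},{"dp":[10,0,-6.4],"angular":[0,0,0],"fingers":50},{"dp":[13,0,-8],"angular":[0,0,0],"fingers":50},{"dp":[13,0,-8],"angular":[0,0,0],"fingers":50},{"dp":[13,0,-8],"angular":[0,0,0],"fingers":50}]'
python3 -m creep '[{"dp":[0,0,0],"angular":[0,0,0],"fingers":50},{"dp":[0,0,0],"angular":[0,0,0],"fingers":50}]'
python3 - <<'E'
from h import *
plan([600,55,42],1.0,0.212); print(r.sense()['wrist_torque'])
cv2.imwrite('pics/w7.png',optics.grab_frame('wrist'));print(r.sense()['contact_force'],r.sense()['wrist_torque'])
E
```

```text
clock: 11.02
eef_pos: [598.9, 55.0, 57.0]
tcp_rot: [3.141, -0.998, 0.213]
contact_force: [-0.1, -0.4, -4.8]
opening: 0.645
clock: 11.18
eef_pos: [599.0, 55.0, 56.5]
tcp_rot: [3.142, -0.998, 0.212]
contact_force: [-0.2, -0.5, -4.7]
opening: 0.648
clock 11.18 eef [599.   55.   56.5] rot [ 3.142 -0.998  0.212] q [-0.02  0.67  2.42  2.9   0.95 -1.56] F [-0.22 -0.47 -4.68] open 0.648
dp [-11.7, 0.3, 8.7] ang [-0.0, 0.002, 0.0] rows 1.0
[-0.25740985  1.10556113  0.03257776]
[-0.6110233   0.15719389 -5.13051109] [-0.22208982  1.08509493  0.03537859]
```

View pics/w7.png

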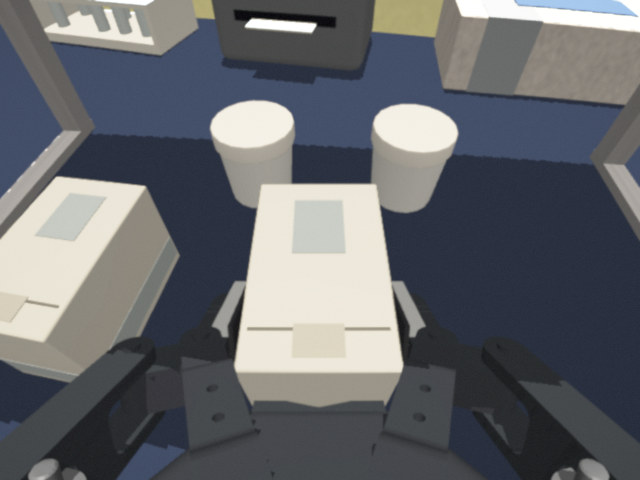

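4.8 N, about 0.49 kg, so the middle carton is the full one. I'll set it back down gently.

```bash
python3 -m creep '[{"dp":[-4,0,2.5],"angular":[0,0,0],"fingers":50},{"dp":[-8,0,5],"angular":[0,0,0],"fingers":50},{"dp":[-11,0,7],"angular":[0,0,0],"fingers":50},{"dp":[-12,0,7.5],"angular":[0,0,0],"fingers":50},{"dp":[-12,0,7.5],"angular":[0,0,0],"fingers":50}]'
python3 - <<'E'
from h import *
plan([600,55,42],1.0,0.212)
E
```

```text
clock: 11.65
eef_pos: [599.0, 55.0, 42.6]
tcp_rot: [3.142, -1.0, 0.212]
contact_force: [-2.8, -0.6, 0.2]
opening: 0.648
clock 11.65 eef [599.   55.   42.6] rot [ 3.142 -1.     0.212] q [-0.02  0.72  2.42  2.91  0.99 -1.57] F [-2.81 -0.55  0.16] open 0.648
dp [0.0, 0.2, 1.1] ang [-0.0, 0.0, 0.0] rows 1.0
```

```bash
python3 -m creep '[{"dp":[-1,0,0.5],"angular":[0,0,0],"fingers":50},{"dp":[-1,0,0.5],"angular":[0,0,0],"fingers":60},{"dp":[-1,0,0.5],"angular":[0,0,0],"fingers":78},{"dp":[-1,0,0.5],"angular":[0,0,0],"fingers":78},{"dp":[-1,0,0.5],"angular":[0,0,0],"fingers":78}]'
python3 - <<'E'
from h import *
plan([529,40,48],1.0,0.212)
E
```

```text
clock: 12.07
eef_pos: [599.2, 55.0, 41.7]
tcp_rot: [3.141, -0.999, 0.213]
contact_force: [-0.6, -0.2, -0.5]
opening: 0.91
clock 12.07 eef [599.2  55.   41.7] rot [ 3.141 -0.999  0.213] q [-0.02  0.72  2.42  2.91  1.   -1.57] F [-0.56 -0.24 -0.46] open 0.910
dp [-33.5, -0.1, -63.7] ang [-0.0, 0.001, 0.0] rows 2.0
```

```bash
python3 -m creep '[{"dp":[-8,0,-16],"angular":[0,0,0],"fingers":78},{"dp":[-17,0,-33],"angular":[0,0,0],"fingers":78},{"dp":[-26,0,-50],"angular":[0,0,0],"fingers":78},{"dp":[-33,0,-64],"angular":[0,0,0],"fingers":78},{"dp":[-33,0,-64],"angular":[0,0,0],"fingers":78}]'
python3 - <<'E'
from h import *
cv2.imwrite('pics/w8.png',optics.grab_frame('wrist'))
plan([505,176,120],1.0,0.05)
E
```

```text
clock: 12.48
eef_pos: [525.9, 39.6, 47.9]
tcp_rot: [-3.14, -0.995, 0.21]
contact_force: [-0.5, 0.1, -0.7]
opening: 0.918
clock 12.53 eef [527.8  39.5  48.1] rot [-3.141 -0.997  0.211] q [-0.09  0.74  2.56  2.86  1.15 -1.62] F [0.21 0.03 0.36] open 0.912
dp [63.8, -138.2, -33.7] ang [-0.136, 0.003, 0.087] rows 4.0
```

View pics/w8.png

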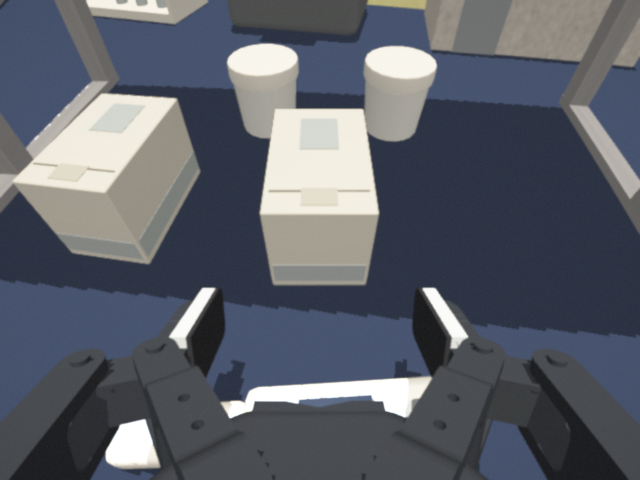

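The full carton stands upright and released at about (320,195). The thermometer is undisturbed. On to the left one.

```bash
python3 -m creep '[{"dp":[25,-5,-17],"angular":[-0.02,0,0.01],"fingers":78},{"dp":[50,-25,-30],"angular":[-0.04,0,0.03],"fingers":78},{"dp":[64,-60,-34],"angular":[-0.08,0,0.05],"fingers":78},{"dp":[64,-98,-34],"angular":[-0.11,0,0.07],"fingers":78},{"dp":[64,-138,-34],"angular":[-0.136,0,0.087],"fingers":78}]'
python3 -m creep '[{"dp":[0,0,0],"angular":[0,0,0],"fingers":78}]'
python3 - <<'E'
from h import *
plan([505,176,120],1.0,0.05)
cv2.imwrite('pics/w9.png',optics.grab_frame('wrist'))
E
```

```text
clock: 12.95
eef_pos: [519.1, 135.6, 121.7]
tcp_rot: [3.14, -1.005, 0.07]
contact_force: [0.4, -0.3, -0.2]
opening: 0.911
clock: 13.03
eef_pos: [518.3, 141.9, 121.5]
tcp_rot: [3.141, -1.005, 0.079]
contact_force: [-0.2, 1.3, -0.4]
opening: 0.917
clock 13.03 eef [518.3 141.9 121.5] rot [ 3.141 -1.005  0.079] q [ 0.47  0.46  2.55  3.58  0.89 -1.64] F [-0.23  1.29 -0.39] open 0.917
dp [-7.0, -35.0, -8.2] ang [-0.023, -0.005, 0.016] rows 1.0
```

View pics/w9.png

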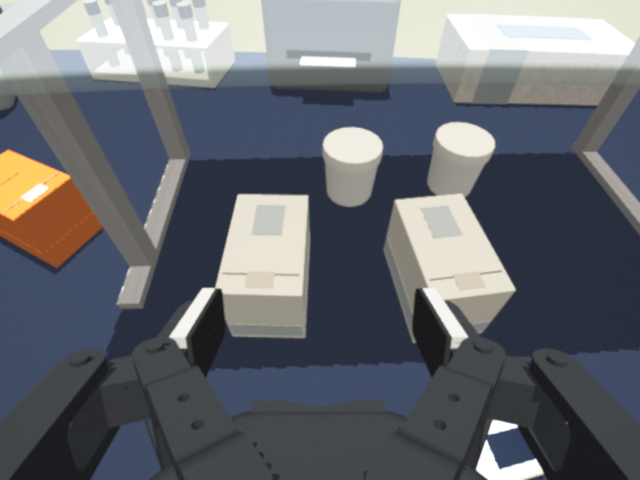

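Left carton: top face corners at about (237,195), (310,196), (302,289) and (222,288).

Run:
```python
from h import *
np.set_printoptions(precision=1,suppress=True)
P=onz('wrist',[(237,195),(310,196),(302,291),(222,289)],64);print(P)
d=P[0]+P[1]-P[2]-P[3];print(np.arctan2(d[1],d[0]),P.mean(0))
plan([512,180,90],1.0,0.045)
```

```text
[[635.1 212.9  64. ]
 [638.7 156.3  64. ]
 [554.1 153.2  64. ]
 [551.3 203.3  64. ]]
0.07547204691198806 [594.8 181.4  64. ]
clock 13.08 eef [518.4 140.3 121.1] rot [ 3.1 -1.   0.1] q [ 0.5  0.5  2.5  3.6  0.9 -1.6] F [ 0.8  0.2 -0.1] open 0.912
dp [-27.9, -40.2, 14.0] ang [-0.029, -0.005, 0.02] rows 2.0
```

```bash
python3 -m creep '[{"dp":[-14,-20,7],"angular":[-0.01,0,0.005],"fingers":78},{"dp":[-28,-38,14],"angular":[-0.018,0,0.012],"fingers":78},{"dp":[-50,-39,32],"angular":[-0.018,0,0.012],"fingers":78},{"dp":[-62,-39,40],"angular":[-0.018,0,0.012],"fingers":78},{"dp":[-62,-39,40],"angular":[-0.018,0,0.012],"fingers":78}]'
python3 - <<'E'
from h import *
plan([588,183,42],1.0,0.06)
cv2.imwrite('pics/w10.png',optics.grab_frame('wrist'))
E
```

```text
clock: 13.5
eef_pos: [515.5, 172.1, 42.6]
tcp_rot: [3.134, -0.998, 0.056]
contact_force: [-0.7, -0.7, 1.0]
opening: 0.915
clock 13.50 eef [515.5 172.1  42.6] rot [ 3.134 -0.998  0.056] q [ 0.6   0.74  2.5   3.67  1.08 -1.52] F [-0.74 -0.67  1.05] open 0.915
dp [39.0, -7.3, 61.6] ang [0.011, 0.002, -0.002] rows 2.0
```

View pics/w10.png

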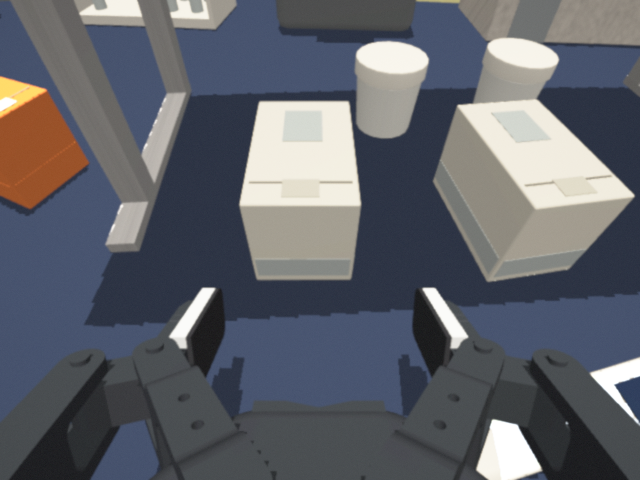

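The carton is about 18 px (9 mm) left of the finger middle, which agrees with my figures, so I'll centre sideways and then go in.

```bash
python3 -m creep '[{"dp":[0,-7,0],"angular":[0.008,0,0],"fingers":78},{"dp":[10,-7,15],"angular":[0.008,0,0],"fingers":78},{"dp":[20,-7.2,31],"angular":[0.008,0,0],"fingers":78},{"dp":[30,-7.3,47],"angular":[0.008,0,0],"fingers":78},{"dp":[39,-7.3,61],"angular":[0.008,0,0],"fingers":78}]'
python3 -m creep '[{"dp":[0,0,0],"angular":[0,0,0],"fingers":78},{"dp":[0,0,0],"angular":[0,0,0],"fingers":50},{"dp":[0,0,0],"angular":[0,0,0],"fingers":50},{"dp":[0,0,0],"angular":[0,0,0],"fingers":50},{"dp":[0,0,0],"angular":[0,0,0],"fingers":50}]' 60
python3 -m creep '[{"dp":[4,0,-2.5],"angular":[0,0,0],"fingers":50},{"dp":[10,0,-6.4],"angular":[0,0,0],"fingers":50},{"dp":[13,0,-8],"angular":[0,0,0],"fingers":50},{"dp":[13,0,-8],"angular":[0,0,0],"fingers":50},{"dp":[13,0,-8],"angular":[0,0,0],"fingers":50}]'
python3 - <<'E'
from h import *
cv2.imwrite('pics/w11.png',optics.grab_frame('wrist'))
plan([490,170,90],1.0,0.06)
E
```

```text
clock: 13.97
eef_pos: [589.2, 183.2, 48.1]
tcp_rot: [-3.138, -1.004, 0.052]
contact_force: [0.2, 0.3, 0.5]
opening: 0.914
clock: 14.38
eef_pos: [586.7, 182.9, 46.9]
tcp_rot: [-3.14, -1.003, 0.054]
contact_force: [-1.6, -2.6, 9.2]
opening: 0.646
clock: 14.8
eef_pos: [587.4, 183.6, 61.5]
tcp_rot: [-3.139, -1.002, 0.055]
contact_force: [0.0, 0.8, -1.3]
opening: 0.647
clock 14.85 eef [587.4 183.5  61.2] rot [-3.14  -1.002  0.055] q [ 0.5   0.66  2.38  3.62  0.9  -1.63] F [-0.48  0.3  -0.79] open 0.650
dp [-28.6, 8.0, -98.1] ang [0.002, -0.002, -0.003] rows 3.0
```

View pics/w11.png

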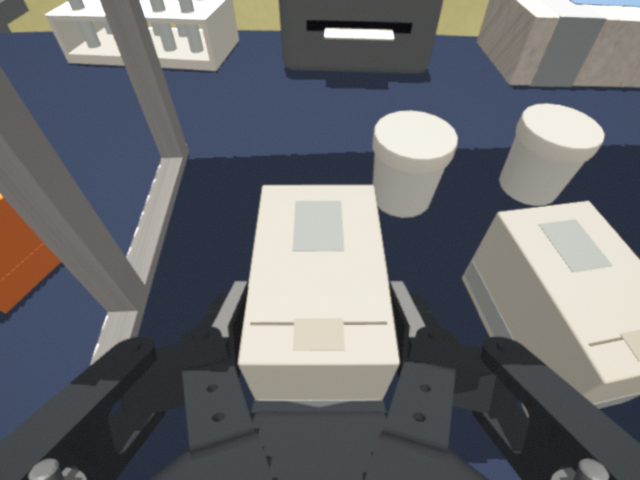

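The left carton reads about 0.8 N, so it is empty. The middle reading of 4.8 N stands out clearly. Pulling this one out.

```bash
python3 -m creep '[{"dp":[-6,0,-20],"angular":[0,0,0],"fingers":50},{"dp":[-12,0,-41],"angular":[0,0,0],"fingers":50},{"dp":[-18,0,-62],"angular":[0,0,0],"fingers":50},{"dp":[-24,0,-84],"angular":[0,0,0],"fingers":50},{"dp":[-31,0,-106],"angular":[0,0,0],"fingers":50}]'
python3 - <<'E'
from h import *
plan([478,165,235],1.0,0.06)
E
```

```text
clock: 15.27
eef_pos: [480.9, 177.0, 92.2]
tcp_rot: [-3.14, -1.001, 0.055]
contact_force: [-0.3, 1.5, -1.4]
opening: 0.645
clock 15.27 eef [480.9 177.   92.2] rot [-3.14  -1.001  0.055] q [ 0.69  0.57  2.57  3.78  1.   -1.57] F [-0.35  1.51 -1.44] open 0.645
dp [118.4, 11.7, -80.0] ang [0.003, -0.001, -0.003] rows 4.0
```

```bash
python3 -m creep '[{"dp":[30,0,-20],"angular":[0,0,0],"fingers":50},{"dp":[60,1,-40],"angular":[0,0,0],"fingers":50},{"dp":[90,5,-60],"angular":[0,0,0],"fingers":50},{"dp":[118,12,-80],"angular":[0,0,0],"fingers":50},{"dp":[140,22,-92],"angular":[0,0,0],"fingers":50}]'
python3 - <<'E'
from h import *
plan([500,40,275],1.0,0.15)
E
```

```text
clock: 15.68
eef_pos: [480.2, 157.0, 257.0]
tcp_rot: [-3.14, -1.001, 0.057]
contact_force: [0.9, -0.7, -1.6]
opening: 0.646
clock 15.68 eef [480.2 157.  257. ] rot [-3.14  -1.001  0.057] q [ 0.62 -0.05  2.51  4.28  0.52 -2.32] F [ 0.92 -0.67 -1.63] open 0.646
dp [22.3, 117.9, 1.1] ang [0.077, -0.001, -0.05] rows 3.0
```

```bash
python3 -m creep '[{"dp":[-15,20,10],"angular":[0.01,0,-0.01],"fingers":50},{"dp":[-15,40,14],"angular":[0.03,0,-0.02],"fingers":50},{"dp":[-15,62,20],"angular":[0.04,0,-0.03],"fingers":50},{"dp":[-14,90,24],"angular":[0.06,0,-0.04],"fingers":50},{"dp":[-10,118,28],"angular":[0.077,0,-0.05],"fingers":50}]'
python3 - <<'E'
from h import *
plan([505,-60,235],1.0,0.1)
E
```

```text
clock: 16.1
eef_pos: [501.4, 84.9, 238.7]
tcp_rot: [-3.14, -1.02, 0.119]
contact_force: [0.5, 0.7, -0.1]
opening: 0.65
clock 16.10 eef [501.4  84.9 238.7] rot [-3.14  -1.02   0.119] q [ 0.22 -0.01  2.57  3.35  0.44 -1.7 ] F [ 0.48  0.67 -0.07] open 0.650
dp [-10.4, 144.2, -9.9] ang [-0.018, -0.02, 0.01] rows 4.0
```

```bash
python3 -m creep '[{"dp":[-2,28,-2],"angular":[0,-0.01,0],"fingers":50},{"dp":[-4,56,-4],"angular":[-0.01,-0.02,0.005],"fingers":50},{"dp":[-6,84,-6],"angular":[-0.018,-0.02,0.01],"fingers":50},{"dp":[-8,114,-8],"angular":[-0.018,-0.02,0.01],"fingers":50},{"dp":[-10,144,-10],"angular":[-0.018,-0.02,0.01],"fingers":50}]'
python3 - <<'E'
from h import *
plan([505,-130,285],1.0,0.25)
E
```

```text
clock: 16.52
eef_pos: [507.4, -29.0, 238.5]
tcp_rot: [3.137, -1.006, 0.104]
contact_force: [1.0, 0.5, -0.1]
opening: 0.645
clock 16.52 eef [507.4 -29.  238.5] rot [ 3.137 -1.006  0.104] q [-0.26 -0.01  2.55  2.43  0.48 -1.12] F [ 1.02  0.52 -0.12] open 0.645
dp [32.5, 100.4, -35.3] ang [0.128, -0.006, -0.079] rows 3.0
```

```bash
python3 -m creep '[{"dp":[15,15,-12],"angular":[0.02,0,-0.01],"fingers":50},{"dp":[28,35,-24],"angular":[0.05,0,-0.03],"fingers":50},{"dp":[34,55,-34],"angular":[0.08,0,-0.05],"fingers":50},{"dp":[34,78,-36],"angular":[0.1,0,-0.06],"fingers":50},{"dp":[33,100,-35],"angular":[0.128,0,-0.079],"fingers":50}]'
python3 - <<'E'
from h import *
plan([490,-230,285],1.0,0.35)
E
```

```text
clock: 16.93
eef_pos: [506.5, -120.9, 286.7]
tcp_rot: [3.137, -1.01, 0.25]
contact_force: [3.4, -0.0, -0.2]
opening: 0.649
clock 16.93 eef [ 506.5 -120.9  286.7] rot [ 3.137 -1.01   0.25 ] q [-0.71 -0.02  2.38  1.54  0.76 -0.6 ] F [ 3.44 -0.04 -0.22] open 0.649
dp [-24.3, 101.8, -35.0] ang [0.089, -0.01, -0.054] rows 3.0
```

```bash
python3 -m creep '[{"dp":[-7,28,-9],"angular":[0.03,0,-0.02],"fingers":50},{"dp":[-14,56,-18],"angular":[0.05,0,-0.03],"fingers":50},{"dp":[-20,84,-28],"angular":[0.07,0,-0.04],"fingers":50},{"dp":[-24,112,-37],"angular":[0.089,0,-0.054],"fingers":50},{"dp":[-28,140,-45],"angular":[0.089,0,-0.054],"fingers":50}]'
python3 - <<'E'
from h import *
cv2.imwrite('pics/t12.png',optics.grab_frame('top')[150:390,340:640])
plan([476,-342,265],1.0,0.4)
E
```

```text
clock: 17.35
eef_pos: [489.1, -272.6, 286.2]
tcp_rot: [3.141, -1.011, 0.347]
contact_force: [1.2, 0.5, -0.2]
opening: 0.647
clock 17.40 eef [ 490.1 -278.   286.8] rot [ 3.134 -1.01   0.348] q [-1.05  0.2   2.13  1.24  1.07 -0.63] F [ 1.18 -6.36  0.68] open 0.643
dp [-37.1, 55.5, -17.7] ang [0.052, -0.01, -0.028] rows 2.0
```

View pics/t12.png

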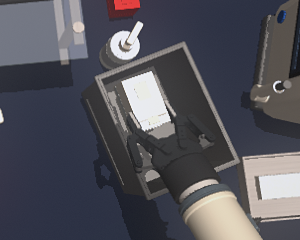

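```bash
python3 - <<'E'
from h import *
plan([474,-353,225],1.0,0.4)
E
python3 -m creep '[{"dp":[-20,35,-10],"angular":[0.03,-0.01,-0.02],"fingers":50},{"dp":[-40,66,-16],"angular":[0.05,-0.01,-0.028],"fingers":50},{"dp":[-65,68,0],"angular":[0.05,-0.01,-0.028],"fingers":50},{"dp":[-74,68,6],"angular":[0.05,-0.01,-0.028],"fingers":50},{"dp":[-74,68,6],"angular":[0.05,-0.01,-0.028],"fingers":50}]'
python3 - <<'E'
from h import *
plan([474,-353,205],1.0,0.4)
E
```

```text
clock 17.40 eef [ 490.1 -278.   286.8] rot [ 3.134 -1.01   0.348] q [-1.05  0.2   2.13  1.24  1.07 -0.63] F [ 1.18 -6.36  0.68] open 0.643
dp [-74.0, 65.0, -1.1] ang [0.052, -0.01, -0.028] rows 3.0
clock: 17.82
eef_pos: [479.9, -344.8, 217.8]
tcp_rot: [-3.127, -1.0, 0.391]
contact_force: [-0.5, 1.0, -0.8]
opening: 0.648
clock 17.82 eef [ 479.9 -344.8  217.8] rot [-3.127 -1.     0.391] q [-1.14  0.41  2.02  1.19  1.13 -0.75] F [-0.49  0.96 -0.79] open 0.648
dp [-15.5, 5.4, -0.4] ang [-0.007, -0.001, -0.005] rows 1.0
```

```bash
python3 -m creep '[{"dp":[-10,4,6],"angular":[0,0,0],"fingers":50},{"dp":[-10,4,6],"angular":[0,0,0],"fingers":50},{"dp":[-10,4,6],"angular":[0,0,0],"fingers":80},{"dp":[-10,4,6],"angular":[0,0,0],"fingers":80},{"dp":[-10,4,6],"angular":[0,0,0],"fingers":80}]'
python3 -m creep '[{"dp":[0,0,0],"angular":[0,0,0],"fingers":80},{"dp":[30,0,-25],"angular":[0,0,0],"fingers":80},{"dp":[60,0,-45],"angular":[0,0,0],"fingers":80},{"dp":[90,0,-65],"angular":[0,0,0],"fingers":80},{"dp":[120,0,-85],"angular":[0,0,0],"fingers":80}]'
python3 - <<'E'
from h import *
plan([300,-430,360],0.9,0.2)
E
```

```text
clock: 18.23
eef_pos: [482.4, -349.9, 210.3]
tcp_rot: [-3.141, -1.002, 0.403]
contact_force: [0.4, -0.1, -1.0]
opening: 0.939
clock: 18.65
eef_pos: [475.6, -352.5, 358.1]
tcp_rot: [-3.139, -1.001, 0.4]
contact_force: [-0.8, -0.9, -0.1]
opening: 0.935
clock 18.65 eef [ 475.6 -352.5  358.1] rot [-3.139 -1.001  0.4  ] q [-1.15  0.21  1.91  1.08  1.27 -0.46] F [-0.85 -0.93 -0.05] open 0.935
dp [-101.9, 2.4, -162.6] ang [-0.166, -0.101, 0.117] rows 5.0
```

```bash
python3 -m creep '[{"dp":[0,20,-30],"angular":[0,0,0],"fingers":80},{"dp":[0,40,-60],"angular":[0,0,0],"fingers":80},{"dp":[0,60,-90],"angular":[0,0,0],"fingers":80},{"dp":[0,80,-110],"angular":[0,0,0],"fingers":80},{"dp":[0,100,-130],"angular":[0,0,0],"fingers":80}]'
python3 - <<'E'
from h import *
cv2.imwrite('pics/t13.png',optics.grab_frame('top')); cv2.imwrite('pics/s13.png',optics.grab_frame('side'))
plan([300,-430,360],0.9,0.2)
E
```

```text
clock: 19.07
eef_pos: [413.4, -489.1, 427.7]
tcp_rot: [-3.141, -1.001, 0.402]
contact_force: [0.5, -0.9, -0.4]
opening: 0.939
clock 19.17 eef [ 413.6 -491.5  428.1] rot [ 3.137 -1.001  0.404] q [-1.33  0.31  1.6   0.98  1.52 -0.38] F [1.01 0.91 0.59] open 0.937
dp [-100.6, -101.0, -31.3] ang [-0.161, -0.101, 0.118] rows 4.0
```

View pics/t13.png

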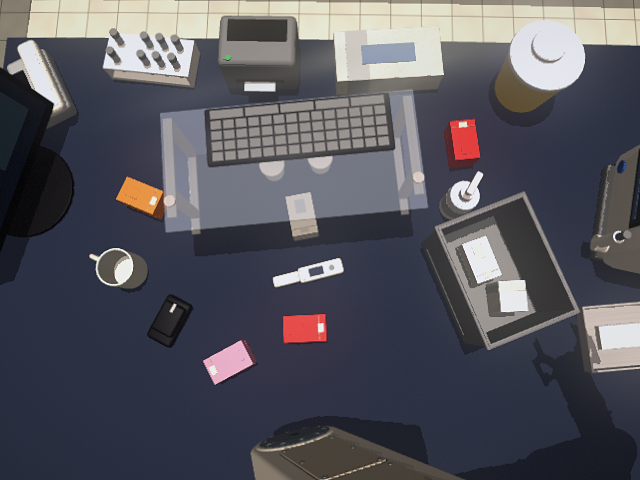

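View pics/s13.png

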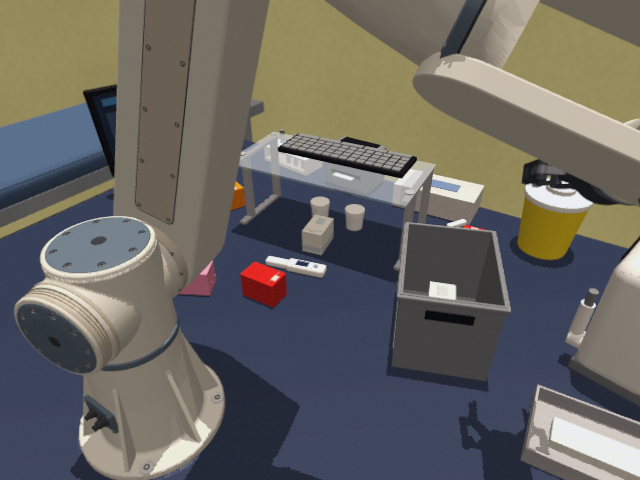

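Both cartons lie on the bin floor, at (480,260) and (513,296). The full one stands at (302,216) as before, and the jars, thermometer, pump bottle, mug and mouse are unmoved. A last numeric check follows.

```bash
python3 -m creep '[{"dp":[0,0,0],"angular":[0,0,0],"fingers":80},{"dp":[0,0,0],"angular":[0,0,0],"fingers":80},{"dp":[0,0,0],"angular":[0,0,0],"fingers":80}]'
python3 - <<'E'
from h import *
np.set_printoptions(precision=1,suppress=True)
a=cv2.imread('pics/t13.png');b=optics.grab_frame('top');o=cv2.imread('pics/top0.png')
print('bin motion',cv2.absdiff(a,b)[195:345,440:575].max())
for n,(x0,y0,x1,y1) in dict(M=(283,185,325,245),jars=(255,150,340,182),thermo=(268,252,350,292),pump=(440,165,490,222),mug=(85,240,155,295),mouse=(140,285,200,350)).items():
    print(n,cv2.phaseCorrelate(np.float32(cv2.cvtColor(o,6)[y0:y1,x0:x1]),np.float32(cv2.cvtColor(b,6)[y0:y1,x0:x1])))
u=np.array([np.cos(.398),np.sin(.398)]);v=np.array([-u[1],u[0]]);c=np.array([478.6,-340.4])
for p,z in(((480,260),68),((513,296),80)):
    w=onz('top',[p],z)[0,:2]-c; print('bin frame',w@u,w@v)
r.sign_off(); print(r.sense()['clock'])
E
```

```text
clock: 19.42
eef_pos: [414.6, -486.6, 425.7]
tcp_rot: [-3.136, -1.001, 0.399]
contact_force: [0.6, -1.1, 0.1]
opening: 0.939
bin motion 22
M ((0.5854397034519963, -0.25585671894537043), 1.0352811765670777)
jars ((0.048478082310225545, 0.02384466914551986), 1.0034190045462714)
thermo ((-0.013802205151456803, -0.011411426081789244), 0.9896943557262421)
pump ((0.01519615960751608, 0.010953102412923243), 0.9958517282803854)
mug ((-0.004143887936379542, -0.0025444891289438942), 0.9985479708071108)
mouse ((-0.010302316945761447, -0.0327030922464715), 1.0018293265943174)
bin frame 34.31961063532854 2.800038157158396
bin frame -59.89672216255388 -26.25696478022365
the job is handed in; nothing more can be done
the job is handed in; nothing more can be done
```

I weighed the three cartons by gripping and lifting each about 12–14 mm. The right one read about 0.4 N and the left about 0.8 N, so both are empty. The middle one read 4.8 N (about 0.49 kg), so it is the full one. I set the middle carton back where it stood and dropped the other two into the bin. The job was handed in at about 19.5 s of the 72 s allowed.

**Bin:** in the last pictures both empties are inside it, at about (34, 3) and (-60, -26) mm in the bin's frame. Those figures assume top heights of 68 and 80 mm. Both cartons look low in the bin. A small picture difference there (22 of 255 at most) was not examined further.

**Full carton:** it stands upright and released within about 2 mm of its start.

**Bystanders:** the jars, thermometer, pump bottle, mug and mouse show no measurable shift. I saw no sign that the glass shelf was touched.

**Disagreements:**
- My first bin corner reading was about 10 px off; I corrected it before the first release.
- Two views of the left carton differed by about 5 mm; I settled that with the wrist camera before gripping.

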